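Pack the telescopic work supports

ROBOT

A 7-joint arm with a two-finger parallel gripper is mounted at the origin on a cart in front of the work surface, level with it; the furniture and walls round the work are solid. World frame = base frame: x ahead of the robot, y to its left, z up, the work surface at z = 0. Lengths are in mm, angles in rad, forces in N, time in s.
With the tool pointing down it reaches from about 425 to 975 mm from the base axis. Payload 16.7 kg.
Tool frame: the origin (TCP) lies at the very end of the fingers, on their centre line; the grasp point (between the pads) lies 19 mm behind it (robot.grip_point_offset is the z of the grasp point in the tool frame, in mm); z points along the fingers, y is the direction in which the jaws open and shut (so a half turn about z gives the same grasp; the last joint's range is limited). The gripper opens to 85 mm and grips with 20 to 120 N. Pads are 22 mm wide; open, the fingers measure 114 mm over their backs; the gripper's body (76 mm by 85 mm) begins 54 mm behind the grasp point. The pads swing forward as they close: fully open they stand 13 mm farther back than shut.
Start: joints at [1.198, 0.426, 0.074, 1.606, -0.034, 1.111, -0.067], TCP at [149.12, -658.285, 231.302] pointing down, gripper open.
Joint ranges: [-2.85, 2.85], [-0.5, 2.14], [-1.23, 1.37], [0.21, 2.46], [-1.02, 4.16], [0.16, 2.05], [-2.73, 2.73]. Speed limits (rad/s): [1.89, 1.89, 2.39, 2.39, 3.01, 3.01, 3.01].

INTERFACE

Orientations are given as [roll, pitch, yaw] about the fixed x, y, z axes, in that order (R = Rz(yaw) Ry(pitch) Rx(roll)).
In Python, from workcell import robot, imaging gives the robot as it stands.
- The arm moves only by the tool servo_tool, never from a script. Its argument "motion" is a list of rows, each a list of 7 numbers: the turn, a rotation vector about the tool's x, y, z in degrees, then the shift along the tool's x, y, z in mm, then the closure, from -1 (fully open) to 1 (shut), so that 0 is half open. A call has 1 to 8 rows; each row shifts and turns the pose as measured when the row begins, along the tool's axes as they then stand; what a row does not reach is not made up. A row lasts 1/10 s, in which the tool goes at most 50 mm and 8.59 degrees, less where a joint would pass 70% of its speed; a pose out of reach is approached as far as the arm can. A call with a gripper value outside its range is refused whole. The fingers move at their own pace and stop on an object; "force" is the grip in N (left out, the last holds). Time passes only in rows, so rows that do not move let the fingers close. It gives the time, the measured TCP pose, the force and the opening at its end, in the units of the state.
- robot.observe(): the state, without advancing time (a new reading comes with each control period).
- imaging.get_image(name): name is "scene" or "top"; returns a dict with "pixels" (384x512x3 uint8, red, green, blue), "z_map" (384x512 float32, mm along the optical axis (not along the pixel's ray), 0 where there is no reading), "mtx" (3x3 intrinsics, pixels), "xyz" and "orientation" of the camera in the world. Camera axes: x right, y down, z forward; pixel columns grow to the right and rows downward; lengths in mm; the calibration is good to about 2 mm. A picture is of the moment at which its call begins.
- robot.job_done(): hands the job in, once; it reports no verdict.
The state is a dict: "time": time; "joints": joint angles; "qvel": joint speeds; "tau": joint torques, N m; "tool_pos": TCP position; "eef_rot": TCP orientation; "contact_force": force on the tool from outside, world axes, zero at the start; "wrist_torque": the same for the moment, N m; "grip_width": opening from 0.0 (shut) to 1.0 (fully open).
Only numpy, scipy, OpenCV 4.12 (cv2) and the standard library are available. Lean on these libraries where they do the work, as an engineer would, in place of code of your own. Each camera call takes 0.05 s, during which the arm holds its last target. There are 200 camera calls.

TASK

Put the telescopic work supports away. First raise the lid of the grey case to about 100 degrees open, just past upright, and let it stand there by itself; then push each support fully home, inner tube first and then the middle tube, and stand every support upright in a bay of its own in the case, still fully collapsed. At last shut the lid right down over them; leave the other things on the bench alone.

Things in the scene. Friction and masses are not known exactly. Their poses are not given: they have to be found in the camera images.
- case: grey plastic storage case, fixed to the worktop: tray 100 mm deep (x), 203 wide (y), walls 35 high, 4 thick, inner floor 4 up. Two 32 mm high dividers make three bays in a row along y; floor strips (to 13 mm up) at front and back leave each a floor 63 wide, 66 deep. Origin: centre of underside; +x from its front to the hinge at its back, z up. Lid: hood 66 deep (102 high in all when shut)
- lid (a joint): hinge angle of the case's lid in rad: 0 shut, growing as the front of the lid is raised; 1.57 is the lid upright, 1.745 is 100 degrees; its stop is at 2.5. The hinge is stiff: the lid stays where it is left, and moving it takes about 4 to 6 N at the bar
- lid_hinge (a point): middle of the hinge line, at the top of the case's back wall (50 mm behind the case's centre, 36 mm above its underside); the line runs along the case's y
- lid_bar (a point): middle of the lid's bar handle, a round bar 12 mm thick and 90 mm long, parallel to the hinge line, standing 48 mm out from the lid's front wall (free gap 42 mm). With the lid shut it lies 148 mm in front of the hinge line and 50 mm above it; it swings with the lid about the hinge line
- bay0 (a point): centre of the floor of the case's right-hand bay as seen from the front
- bay1 (a point): centre of the floor of the case's middle bay as seen from the front
- bay2 (a point): centre of the floor of the case's left-hand bay as seen from the front
- support_a: telescopic work support, loose, upright (may be absent), 0.35 kg; origin: centre of underside, z up. From below: foot disc 50 mm wide, 8 high; outer tube 42 wide up to 66; middle tube, its collar 40 wide, 8 high; inner tube, its rubber cap 32 wide, 14 high. Collapsed (cap on collar, collar on outer tube) it is 88 mm high. Lift by the outer tube: lifting by cap or collar pulls it out
- support_a_mid (a joint): how far the middle tube stands out of the outer tube, m: 0 fully home, 0.042 fully out. Sliding friction about 8 N, no spring: it stays where it is left
- support_a_inner (a joint): how far the inner tube stands out of the middle tube, m: 0 fully home, 0.042 fully out. Sliding friction about 4 N, so pressing on the cap moves it before the middle tube; no spring
- support_a_top (a point): centre of the top face of the support's rubber cap
- support_b: telescopic work support, loose, upright (may be absent), 0.35 kg; origin: centre of underside, z up. From below: foot disc 50 mm wide, 8 high; outer tube 42 wide up to 66; middle tube, its collar 40 wide, 8 high; inner tube, its rubber cap 32 wide, 14 high. Collapsed (cap on collar, collar on outer tube) it is 88 mm high. Lift by the outer tube: lifting by cap or collar pulls it out
- support_b_mid (a joint): how far the middle tube stands out of the outer tube, m: 0 fully home, 0.042 fully out. Sliding friction about 8 N, no spring: it stays where it is left
- support_b_inner (a joint): how far the inner tube stands out of the middle tube, m: 0 fully home, 0.042 fully out. Sliding friction about 4 N, so pressing on the cap moves it before the middle tube; no spring
- support_b_top (a point): centre of the top face of the support's rubber cap
- support_c: telescopic work support, loose, upright (may be absent), 0.35 kg; origin: centre of underside, z up. From below: foot disc 50 mm wide, 8 high; outer tube 42 wide up to 66; middle tube, its collar 40 wide, 8 high; inner tube, its rubber cap 32 wide, 14 high. Collapsed (cap on collar, collar on outer tube) it is 88 mm high. Lift by the outer tube: lifting by cap or collar pulls it out
- support_c_mid (a joint): how far the middle tube stands out of the outer tube, m: 0 fully home, 0.042 fully out. Sliding friction about 8 N, no spring: it stays where it is left
- support_c_inner (a joint): how far the inner tube stands out of the middle tube, m: 0 fully home, 0.042 fully out. Sliding friction about 4 N, so pressing on the cap moves it before the middle tube; no spring
- support_c_top (a point): centre of the top face of the support's rubber cap
- seal_ring_1: flat black seal ring, 60 mm across, 8 mm high; a bystander, origin at the centre of its underside
- cover_plate: flat cast cover plate, 64x96x12 mm; a bystander, origin at the centre of its underside
- plug_gauge: plug gauge, a 94 mm long rod 18 mm thick; a bystander, origin at the centre of its underside

How it is judged (in metres and radians):
On the way:
1. the case's lid stands open by itself at 100 degrees, give or take 10, let go of (value of joint lid between 1.57 and 1.92 rad and contact force between the fingers and case below 0.5 N), for 0.5 s.
At the end, for the whole second after the job is handed in: the lid is shut (to within 0.05 rad), and every support present stands upright on the floor of a bay of the case (within 20 mm of the bay's centre, tilted under 0.1 rad), at rest, both its tubes home to within 4 mm (value of joint lid below 0.05 rad and ((horizontal distance between support_a and bay0 below 0.02 m and z of support_a in the frame of bay0 below 0.006 m) or (horizontal distance between support_a and bay1 below 0.02 m and z of support_a in the frame of bay1 below 0.006 m) or (horizontal distance between support_a and bay2 below 0.02 m and z of support_a in the frame of bay2 below 0.006 m)) and angle between each of support_a, support_b, support_c's own z axis and vertical below 0.1 rad and value of joint each of support_a_mid, support_a_inner, support_b_mid, support_b_inner, support_c_mid, support_c_inner below 0.004 m and linear speed of each of support_a, support_b, support_c below 0.02 m/s and ((horizontal distance between support_b and bay0 below 0.02 m and z of support_b in the frame of bay0 below 0.006 m) or (horizontal distance between support_b and bay1 below 0.02 m and z of support_b in the frame of bay1 below 0.006 m) or (horizontal distance between support_b and bay2 below 0.02 m and z of support_b in the frame of bay2 below 0.006 m)) and ((horizontal distance between support_c and bay0 below 0.02 m and z of support_c in the frame of bay0 below 0.006 m) or (horizontal distance between support_c and bay1 below 0.02 m and z of support_c in the frame of bay1 below 0.006 m) or (horizontal distance between support_c and bay2 below 0.02 m and z of support_c in the frame of bay2 below 0.006 m))); the robot touches nothing.
It fails at once if the middle tube of a support is pushed in (under 22 mm left) while its inner tube still stands out more than 8 mm (value of joint support_a_mid below 0.022 m and value of joint support_a_inner above 0.008 m).
It fails at once if the middle tube of a support is pushed in (under 22 mm left) while its inner tube still stands out more than 8 mm (value of joint support_b_mid below 0.022 m and value of joint support_b_inner above 0.008 m).
It fails at once if the middle tube of a support is pushed in (under 22 mm left) while its inner tube still stands out more than 8 mm (value of joint support_c_mid below 0.022 m and value of joint support_c_inner above 0.008 m).
It fails at once if the seal ring, cover plate or plug gauge is pushed more than 30 mm (distance of any of seal_ring_1, cover_plate, plug_gauge from where it was at the start of the episode above 0.03 m).
Of support_a, support_b, support_c only 2 to 3 are there at a start; the rules pass over those that are not, and their reading is None.
At some moment in a run one of support_a, support_b, support_c may be knocked a few centimetres aside while the robot is not near it.
It also fails if it takes over 210 s, if anything falls off the work surface, if the arm or the gripper's body presses on something with over 40 N, if the wrist force passes 120 N, or if a joint passes its speed limit or range.

## Working session

There is one attempt and no reset: what is moved stays moved. The work goes in short steps, Python scripts to look and compute and a tool call to move; the robot and the scene stay as the last step left them, time stands still between calls to the robot, and variables do not carry over. Pictures are saved under pics/ and viewed, about 12 in all and at most 16, crops included, and the job is handed in when it is done.

Besides the shell and the picture viewer there is one more tool, called after ">>>" as name(argument=value, ...) on one line, values as JSON. servo_tool: Moves the arm, as the interface text tells. Its arguments: {"type":"object","properties":{"motion":{"type":"array"},"force":{"type":"number"}},"required":["motion"]}

```bash
mkdir -p pics; cat > h.py <<'E'
import numpy as np, cv2
from scipy.spatial.transform import Rotation as R
from workcell import robot, imaging
def cam(n):
    d=imaging.get_image(n); return d
def rot(o):
    o=np.array(o,float)
    return o if o.shape==(3,3) else R.from_euler('xyz',o).as_matrix()
def cloud(d):
    z=d['z_map']; K=np.array(d['mtx']); v,u=np.mgrid[:z.shape[0],:z.shape[1]]
    c=np.stack([(u-K[0,2])/K[0,0]*z,(v-K[1,2])/K[1,1]*z,z],-1)
    w=c@rot(d['orientation']).T+np.array(d['xyz']); w[z==0]=np.nan
    return w
def save(d,f,crop=None,s=1):
    im=d['pixels'][:,:,::-1]
    if crop: im=im[crop[1]:crop[3],crop[0]:crop[2]]
    cv2.imwrite(f,cv2.resize(im,None,fx=s,fy=s,interpolation=cv2.INTER_CUBIC))
E
python3 - <<'E'
from h import *
print(robot.observe())
for n in('scene','top'):
    d=cam(n); save(d,f'pics/{n}0.png',s=1.5); print(n,d['xyz'],d['orientation'],d['mtx']); np.save(f'{n}0.npy',cloud(d))
E
```

```text
{'time': 0.0, 'joints': array([ 1.19851573,  0.42672527,  0.07385633,  1.60662301, -0.03412309,
        1.11080984, -0.06707597]), 'qvel': array([ 4.73779281e-05, -2.03329199e-03,  1.32429109e-03, -2.43989848e-03,
       -2.20914465e-04, -8.68704194e-04, -9.79174313e-05]), 'tau': array([ 8.32519490e-04, -9.49825001e+01,  3.76211286e+00, -4.63505244e+01,
        1.95082737e-02,  1.03927986e-02, -2.31063484e-05]), 'tool_pos': array([ 149.01729758, -657.91481007,  230.60818571]), 'eef_rot': array([-3.14028908e+00,  7.77528013e-05,  2.22757314e-01]), 'contact_force': array([0.38761338, 0.5665535 , 0.09641798]), 'wrist_torque': array([-0.00392535,  0.02101845,  0.07344788]), 'grip_width': 0.9997043061723142}
scene [981.28832178 480.18667661 921.72546531] [-2.59456119 -0.01325953  1.90435385] [[390.73502133   0.         251.90927523]
 [  0.         390.73502133 190.03141229]
 [  0.           0.           1.        ]]
top [339.77515328 313.32228756 950.20113683] [-2.95761221e+00 -1.50605619e-03 -1.56666176e+00] [[425.31266719   0.         253.79250686]
 [  0.         425.31266719 195.31752199]
 [  0.           0.           1.        ]]
```

View pics/scene0.png

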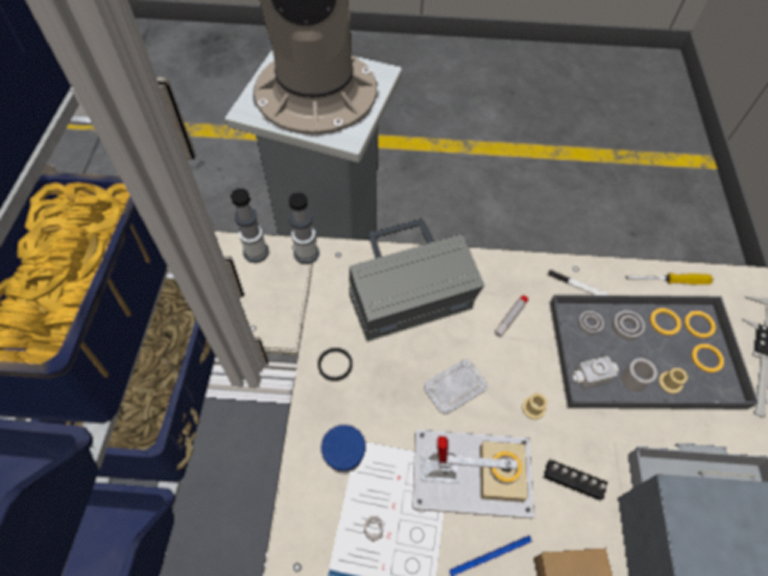

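View pics/top0.png

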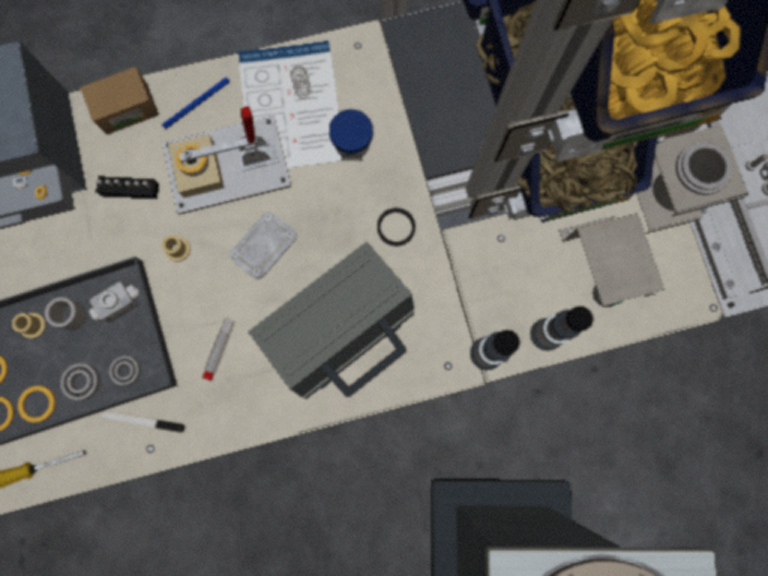

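The views show the case with its bar handle toward the robot, two black-capped supports (top view ~(495,348) and ~(565,325)), the seal ring, plate and plug gauge. Now I'll measure them.

```bash
cat > m.py <<'E'
from h import *
def pts(c,u0,v0,u1,v1,zl,zh):
    p=c[v0:v1,u0:u1].reshape(-1,3); return p[(p[:,2]>zl)&(p[:,2]<zh)]
E
python3 - <<'E'
from m import *
t=np.load('top0.npy'); s=np.load('scene0.npy')
np.set_printoptions(precision=1,suppress=True)
def q(c,l): 
    for u,v in l: print((u,v),c[int(v/1.5),int(u/1.5)])
print('top');q(t,[(505,343),(578,320),(395,226),(263,245),(218,350),(375,243),(250,333),(303,395),(413,298),(348,385),(400,345),(330,310),(600,250),(620,560),(440,470),(650,330)])
print('scene');q(s,[(240,197),(298,201),(335,363),(420,280),(400,230),(512,315)])
# caps: top clusters
for n,c in(('t',t),('s',s)):
    p=c.reshape(-1,3); p=p[np.isfinite(p).all(1)]
    for lo,hi in((80,200),):
        pass
print('support regions')
for n,c,bx in(('t',t,[(310,215,350,250),(352,200,400,238)]),('s',s,[(148,120,182,178),(188,125,215,180)])):
    for b in bx:
        p=pts(c,*b,15,220); print(n,b,len(p),np.nanpercentile(p,[1,50,99],axis=0).round(1).tolist())
        zt=np.nanpercentile(p[:,2],99); k=p[p[:,2]>zt-4]; print('  cap',k.mean(0),k.min(0),k.max(0),len(k))
# case lid top
p=pts(t,160,155,285,265,97,110);r=cv2.minAreaRect(p[:,:2].astype(np.float32));print('lidtop',r,np.median(p[:,2]),cv2.boxPoints(r).tolist())
p=pts(t,200,205,285,270,60,94);print('bar?',len(p))
E
```

```text
top
(505, 343) [425.3 159.7 162.1]
(578, 320) [453.1  68.7 167.4]
(395, 226) [623.7 291.7  -0.4]
(263, 245) [589.4 492.9   8.2]
(218, 350) [428.3 551.2  16.3]
(375, 243) [596.  321.7  -4.8]
(250, 333) [442.6 488.7 100.9]
(303, 395) [362.7 419.6  55.9]
(413, 298) [510.6 264.5   0.3]
(348, 385) [379.8 360.3  -0.7]
(400, 345) [425.9 288.4 114.4]
(330, 310) [474.3 380.3 108.5]
(600, 250) [567.7   2.2  73.5]
(620, 560) [136.6 -25.2  -1.1]
(440, 470) [ 185.4  149.5 -848.7]
(650, 330) [461.8 -90.4   0.9]
scene
(240, 197) [459.2  69.  168.7]
(298, 201) [430.4 157.7 160.6]
(335, 363) [617.6 288.9  -1.7]
(420, 280) [474.7 389.2 106.9]
(400, 230) [394.5 326.6 112.6]
(512, 315) [433.2 553.2  11.9]
support regions
t (310, 215, 350, 250) 547 [[405.3, 142.3, 17.9], [421.8, 164.6, 112.6], [442.8, 177.2, 163.9]]
  cap [426.1 156.5 161.6] [410.6 142.3 159.9] [440.4 170.8 164.7] 190
t (352, 200, 400, 238) 696 [[434.6, 52.2, 17.3], [450.9, 74.7, 113.6], [472.8, 86.5, 170.0]]
  cap [454.7  65.8 167.9] [439.9  51.8 166. ] [470.2  80.6 172.6] 193
s (148, 120, 182, 178) 611 [[442.0, 47.4, 17.4], [466.1, 71.8, 106.4], [477.4, 85.4, 169.1]]
  cap [456.7  65.  167.3] [442.   49.6 165.2] [472.4  79.7 169.9] 91
s (188, 125, 215, 180) 571 [[414.1, 138.5, 17.5], [437.5, 161.8, 103.2], [448.4, 175.8, 162.4]]
  cap [428.4 155.8 160.5] [414.2 141.7 158.4] [443.4 171.3 163.3] 87
lidtop ((448.24359130859375, 365.1133728027344), (154.14476013183594, 202.84661865234375), 38.61653518676758) 105.85856152871725 [[324.72503662109375, 396.25823974609375], [451.3226318359375, 237.7659912109375], [571.7621459960938, 333.968505859375], [445.16455078125, 492.46075439453125]]
bar? 372
```

```bash
python3 - <<'E'
from m import *
np.set_printoptions(precision=1,suppress=True,linewidth=200)
t=np.load('top0.npy'); s=np.load('scene0.npy')
P=np.vstack([t.reshape(-1,3),s.reshape(-1,3)]);P=P[np.isfinite(P).all(1)]
# height map 50 mm cells
x0,y0=100,-500
H=np.full((16,22),-999.)
for x,y,z in P:
    i,j=int((x-x0)//50),int((y-y0)//50)
    if 0<=i<16 and 0<=j<22: H[i,j]=max(H[i,j],z)
print('y',[y0+50*j for j in range(22)])
for i in range(16): print(x0+50*i,H[i].astype(int))
# lid plane: take points in rotated frame
a=np.deg2rad(38.6);ex=np.array([np.cos(a),np.sin(a)]);ey=np.array([-ex[1],ex[0]])
for n,c in(('t',t),('s',s)):
    p=c.reshape(-1,3);p=p[np.isfinite(p).all(1)];u=p[:,:2]@ex;v=p[:,:2]@ey
    c0=np.array([470,370.])
    cu,cv=c0@ex,c0@ey
    m=(abs(v-cv)<130)&(abs(u-cu)<220)&(p[:,2]>20)&(p[:,2]<160)
    q=p[m];U=u[m]-cu;V=v[m]-cv
    print(n,'U range profile (max z per 10mm bins)')
    for b in range(-200,140,10):
        k=(U>=b)&(U<b+10)
        if k.sum()>3: print(b,k.sum(),q[k,2].max().round(0),np.median(q[k,2]).round(0),V[k].min().round(0),V[k].max().round(0))
    k=(q[:,2]>85)&(U>-60)&(U<40)
    A=np.c_[U[k],V[k],np.ones(k.sum())];co=np.linalg.lstsq(A,q[k,2],rcond=None)[0];print('plane',co*[1000,1000,1])
E
```

```text
y [-500, -450, -400, -350, -300, -250, -200, -150, -100, -50, 0, 50, 100, 150, 200, 250, 300, 350, 400, 450, 500, 550]
100 [-839 -837 -834 -840 -838 -842    3    3   16  273   30   17    3    2 -838 -838 -840 -837 -835 -838 -840 -838]
150 [-839 -838 -841 -838 -839 -839   -5    0   -2    0    0    0    0    0 -838 -841 -839 -840 -835 -839 -838 -836]
200 [-839 -841 -839 -837 -841 -839 -841 -836 -842 -839 -837 -843 -839 -838 -838 -839 -838 -839 -839 -837 -837 -836]
250 [-840 -842 -841 -839 -842 -841 -839 -839 -839 -837 -838 -839 -839 -836 -838 -838 -835 -837 -840    1    4    3]
300 [-836 -840 -840 -839 -838 -839 -838 -840 -837 -840 -835 -839 -840 -840 -840    2    3    4    3    4    3   12]
350 [-837 -840 -840 -839 -838 -838 -842 -841 -837 -836 -841   -3    3    3    3    4  120  118  121  112    4   18]
400 [-839 -843 -838 -838 -838 -842 -838 -840    1    3    7  170  163  164    3  119  120  121  120  113   19   19]
450 [-839 -839 -839 -840   -6    1    4    3    3   78  167  172    5    8    3  120  121  121  113  109   18   14]
500 [-841 -837 -840 -844  190  192    8    3   78   7
[... 1536 characters left out ...]
-92.0 111.0
plane [-73.9   1.  109.8]
s U range profile (max z per 10mm bins)
-180 7 113.0 110.0 -128.0 -121.0
-170 26 160.0 108.0 -129.0 -121.0
-160 38 155.0 65.0 -130.0 -124.0
-100 61 119.0 115.0 -41.0 55.0
-90 123 119.0 114.0 -43.0 58.0
-80 37 117.0 112.0 -44.0 58.0
-70 34 112.0 110.0 -45.0 59.0
-60 35 112.0 108.0 -93.0 61.0
-50 57 117.0 113.0 -94.0 108.0
-40 306 120.0 116.0 -94.0 109.0
-30 279 121.0 116.0 -93.0 109.0
-20 368 120.0 113.0 -94.0 109.0
-10 317 115.0 110.0 -93.0 109.0
0 328 114.0 108.0 -94.0 109.0
10 339 111.0 106.0 -94.0 108.0
20 328 109.0 105.0 -94.0 110.0
30 305 109.0 105.0 -94.0 108.0
40 744 109.0 68.0 -94.0 109.0
50 616 103.0 89.0 -93.0 109.0
plane [-158.9    5.9  109.4]
```

```bash
python3 - <<'E'
from m import *
d=cam('top');save(d,'pics/case1.png',(155,150,295,275),5)
d=cam('scene');save(d,'pics/case1s.png',(130,110,345,260),3.5)
E
```

```text
(no output)
```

View pics/case1.png

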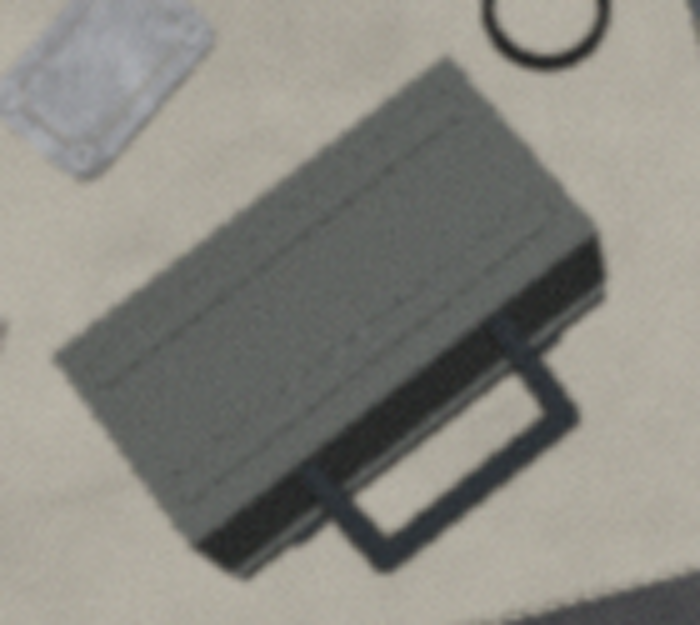

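View pics/case1s.png

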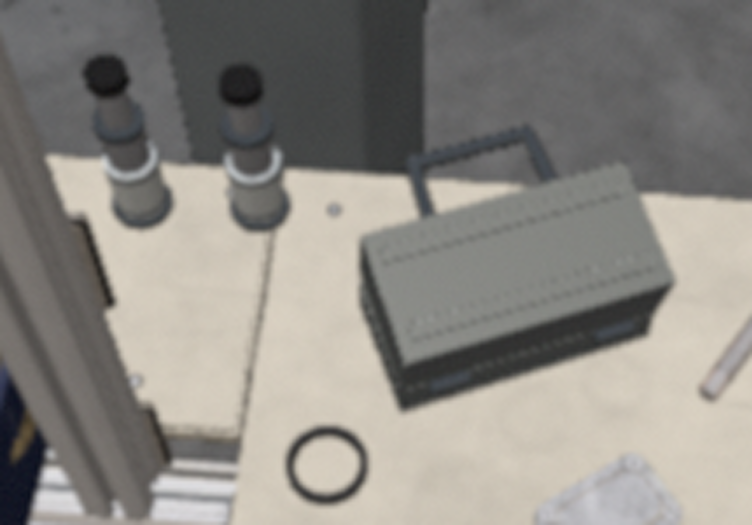

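The lid is already about 10° open: the bar is at z≈111 and the lid top slopes. From this the hinge point is about (498, 404), the bar about (391, 318, 111), and the case yaw 38.6°. Only two supports are present, at (455, 66) and (427, 156). I'm starting the swing now.

>>> servo_tool(motion=[[0,0,-3.5,35,-25,-8,0],[0,0,-3.5,35,-25,-8,0],[0,0,-3.5,35,-25,-8,0],[0,0,-3.5,35,-25,-8,0],[0,0,-4,38,-25,-8,0],[0,0,-4,38,-25,-8,0],[0,0,-4,40,-25,-8,0],[0,0,-4,40,-10,-8,0]], force=40)

```text
time: 1.0
tool_pos: [336.7, -355.0, 293.7]
eef_rot: [-3.137, 0.002, 0.757]
contact_force: [-0.1, -0.9, 0.7]
grip_width: 0.498
```

>>> servo_tool(motion=[[0,0,-5.6,48,-2,0,0],[0,0,-5.6,48,-2,0,0],[0,0,-5.6,48,-2,0,0],[0,0,-5.6,48,-2,0,0],[0,0,-5.6,48,-2,0,0],[0,0,-5.6,48,-2,0,0],[0,0,-5.6,48,-2,0,0],[0,0,-5.6,48,-2,0,0]])

```text
time: 1.8
tool_pos: [494.0, 0.2, 295.5]
eef_rot: [-3.141, 0.001, 1.568]
contact_force: [1.0, 0.7, -0.2]
grip_width: 0.499
```

>>> servo_tool(motion=[[0,0,-5.6,48,-2,0,0],[0,0,-5.6,48,-2,0,0],[0,0,-5.6,48,-2,0,0],[0,0,-5.6,48,-2,0,0],[0,0,-5.6,48,-2,0,0],[0,0,-5.6,48,-2,0,0],[0,0,-5.6,48,-2,0,0],[0,0,0,0,0,0,0]])

```text
time: 2.6
tool_pos: [374.6, 328.3, 296.2]
eef_rot: [3.139, -0.001, 2.292]
contact_force: [0.4, -1.3, 1.0]
grip_width: 0.497
```

```bash
cat > to.py <<'E'
# usage: to.py x y z yawdeg : shift in tool axes & turn to reach target
import sys; from h import *
np.set_printoptions(precision=1,suppress=True)
o=robot.observe(); Rt=R.from_euler('xyz',o['eef_rot']); p=np.array(o['tool_pos'])
print('t',round(o['time'],2),'pos',p,'rot',np.degrees(o['eef_rot']).round(1),'F',o['contact_force'],'grip',round(o['grip_width'],3),'j',np.round(o['joints'],2))
for k in range(1,len(sys.argv),4):
    x,y,z,w=map(float,sys.argv[k:k+4]); T=R.from_euler('xyz',[np.pi,0,np.radians(w)])
    print('shift',Rt.inv().apply(np.array([x,y,z])-p),'turn',np.degrees((Rt.inv()*T).as_rotvec()))
    p=np.array([x,y,z]);Rt=T
E
python3 to.py 391 318 220 128.6 391 318 95 128.6
```

```text
t 2.6 pos [374.6 328.3 296.2] rot [179.8  -0.1 131.3] F [ 0.4 -1.3  1. ] grip 0.497 j [-0.   0.2 -0.9  1.9  0.1  1.2 -0.2]
shift [-18.6   5.3  76.2] turn [ 0.2 -0.1  2.7]
shift [  0.  -0. 125.] turn [0. 0. 0.]
```

>>> servo_tool(motion=[[0.2,0,2.7,-19,5,40,0],[0,0,0,0,0,40,0],[0,0,0,0,0,40,0],[0,0,0,0,0,40,0],[0,0,0,0,0,35,0],[0,0,0,0,0,10,0],[0,0,0,0,0,0,0]])

```text
time: 3.3
tool_pos: [391.3, 319.8, 86.0]
eef_rot: [3.139, -0.0, 2.247]
contact_force: [-0.0, -0.5, 1.2]
grip_width: 0.497
```

```bash
python3 to.py 391 318 92 128.6; python3 - <<'E'
from m import *
d=cam('scene');save(d,'pics/g1.png',(180,90,380,240),3.5)
E
```

```text
t 3.3 pos [391.3 319.8  86. ] rot [179.8  -0.  128.7] F [-0.  -0.5  1.2] grip 0.497 j [-0.2  0.5 -0.8  2.1  0.5  0.8 -0.5]
shift [-1.2 -1.3 -6. ] turn [ 0.2 -0.   0.1]
```

View pics/g1.png

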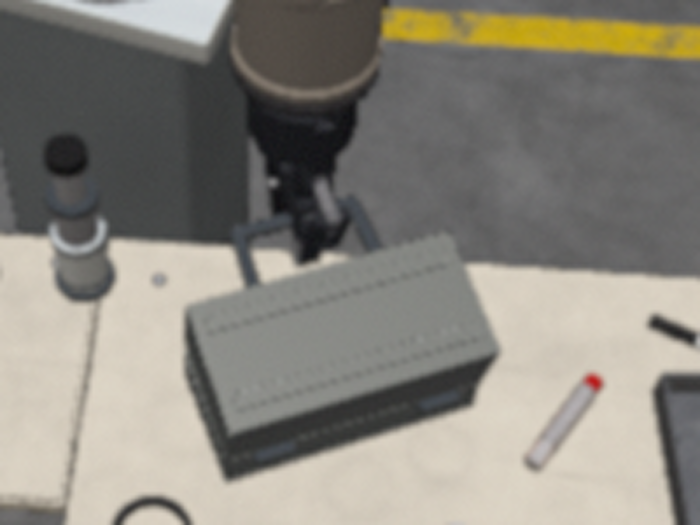

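The fingers straddle the bar at its middle, at about (320,230) in the crop. Closing with a low force.

>>> servo_tool(motion=[[0,0,0,0,0,0,1],[0,0,0,0,0,0,1],[0,0,0,0,0,0,1],[0,0,0,0,0,0,1],[0,0,0,0,0,0,1]], force=40)

```text
time: 3.85
tool_pos: [394.1, 321.9, 91.9]
eef_rot: [3.13, 0.0, 2.246]
contact_force: [1.2, 3.4, -9.7]
grip_width: 0.131
```

```bash
cat > arc.py <<'E'
# per-step shifts (tool y, tool z) for lid arc with vertical tool; usage th0 th1 n
import sys,numpy as np
a,b,n=float(sys.argv[1]),float(sys.argv[2]),int(sys.argv[3])
t=np.linspace(a,b,n+1);ph=np.pi-0.3258-t
u=156.2*np.cos(ph);z=36+156.2*np.sin(ph)
hx,hy=498.0,403.8;c=np.deg2rad(38.6)
for i in range(n+1):
    print(i,round(t[i],3),'bar',round(hx+u[i]*np.cos(c),1),round(hy+u[i]*np.sin(c),1),round(z[i],1),'dy dz' ,*(np.round([u[i]-u[i-1],-(z[i]-z[i-1])],1) if i else ''))
E
python3 to.py; python3 arc.py 0.175 1.745 24
```

```text
t 3.85 pos [394.1 321.9  91.9] rot [179.3   0.  128.7] F [ 1.2  3.4 -9.7] grip 0.131 j [-0.2  0.4 -0.8  2.1  0.4  0.8 -0.5]
0 0.175 bar 390.9 318.3 111.0 dy dz
1 0.24 bar 395.0 321.6 119.8 dy dz 5.2 -8.8
2 0.306 bar 399.5 325.2 128.2 dy dz 5.8 -8.4
3 0.371 bar 404.4 329.1 136.3 dy dz 6.3 -8.0
4 0.437 bar 409.7 333.3 143.9 dy dz 6.8 -7.6
5 0.502 bar 415.4 337.9 151.0 dy dz 7.3 -7.2
6 0.567 bar 421.5 342.7 157.7 dy dz 7.7 -6.7
7 0.633 bar 427.9 347.8 163.8 dy dz 8.2 -6.1
8 0.698 bar 434.5 353.1 169.4 dy dz 8.5 -5.6
9 0.764 bar 441.5 358.7 174.5 dy dz 8.9 -5.0
10 0.829 bar 448.7 364.4 178.9 dy dz 9.2 -4.4
11 0.895 bar 456.1 370.3 182.7 dy dz 9.5 -3.8
12 0.96 bar 463.7 376.4 185.9 dy dz 9.7 -3.2
13 1.025 bar 471.4 382.6 188.4 dy dz 9.9 -2.6
14 1.091 bar 479.3 388.8 190.3 dy dz 10.0 -1.9
15 1.156 bar 487.2 395.2 191.6 dy dz 10.1 -1.2
16 1.222 bar 495.2 401.5 192.2 dy dz 10.2 -0.6
17 1.287 bar 503.1 407.9 192.1 dy dz 10.2 0.1
18 1.352 bar 511.1 414.3 191.3 dy dz 10.2 0.8
19 1.418 bar 519.0 420.6 189.9 dy dz 10.1 1.4
20 1.483 bar 526.8 426.8 187.8 dy dz 10.0 2.1
21 1.549 bar 534.5 432.9 185.0 dy dz 9.8 2.7
22 1.614 bar 542.0 439.0 181.7 dy dz 9.6 3.4
23 1.68 bar 549.4 444.8 177.7 dy dz 9.4 4.0
24 1.745 bar 556.5 450.5 173.1 dy dz 9.1 4.6
```

>>> servo_tool(motion=[[0,0,0,0,5,-9,1],[0,0,0,0,6,-8.5,1],[0,0,0,0,6,-8,1],[0,0,0,0,7,-7.5,1],[0,0,0,0,7,-7,1]])

```text
time: 4.35
tool_pos: [419.1, 341.8, 133.0]
eef_rot: [3.129, -0.001, 2.246]
contact_force: [7.8, 9.5, -19.7]
grip_width: 0.121
```

>>> servo_tool(motion=[[0,0,0,0,8.5,-6,1],[0,0,0,0,9,-5.5,1],[0,0,0,0,9,-5,1],[0,0,0,0,9.5,-4.5,1],[0,0,0,0,9.5,-4,1],[0,0,0,0,10,-3.5,1]])

```text
time: 4.95
tool_pos: [457.5, 372.3, 164.1]
eef_rot: [-3.136, 0.004, 2.246]
contact_force: [-5.4, -3.6, 0.7]
grip_width: 0.12
```

>>> servo_tool(motion=[[0,0,0,0,11.4,-3.8,1],[0,0,0,0,11.6,-3,1],[0,0,0,0,11.8,-2,1],[0,0,0,0,12,-1,1],[0,0,0,0,12,0,1],[0,0,0,0,12,0.7,1],[0,0,0,0,12,1.6,1],[0,0,0,0,11.7,2.5,1]])

```text
time: 5.75
tool_pos: [530.2, 430.0, 172.4]
eef_rot: [-3.122, 0.009, 2.246]
contact_force: [-2.6, -1.3, 7.9]
grip_width: 0.12
```

>>> servo_tool(motion=[[0,0,0,0,10,3,1],[0,0,0,0,10,3.5,1],[0,0,0,0,9.7,4.2,1],[0,0,0,0,9.4,4.8,1],[0,0,0,0,0,0,1]])

```text
time: 6.25
tool_pos: [563.6, 456.6, 156.1]
eef_rot: [-3.122, 0.009, 2.246]
contact_force: [1.5, 2.5, -1.0]
grip_width: 0.12
```

```bash
python3 to.py; python3 - <<'E'
from m import *
np.set_printoptions(precision=1,suppress=True)
o=robot.observe();p=o['tool_pos'];e=np.array([np.cos(np.radians(38.6)),np.sin(np.radians(38.6))])
u=(p[:2]-[501.7,406.7])@e;z=p[2]+19-36;print(u,z,np.hypot(u,z),'theta',np.pi-.3258-np.arctan2(z,u))
d=cam('scene');save(d,'pics/o1.png',(180,60,400,240),3.2)
E
```

```text
t 6.25 pos [563.6 456.6 156.1] rot [-178.9    0.5  128.7] F [ 1.5  2.5 -1. ] grip 0.12 j [-0.3  0.7 -0.7  1.5  0.5  1.2 -0.4]
79.5617976960181 139.12038717968045 160.26403770542632 theta 1.7644915151536165
```

View pics/o1.png

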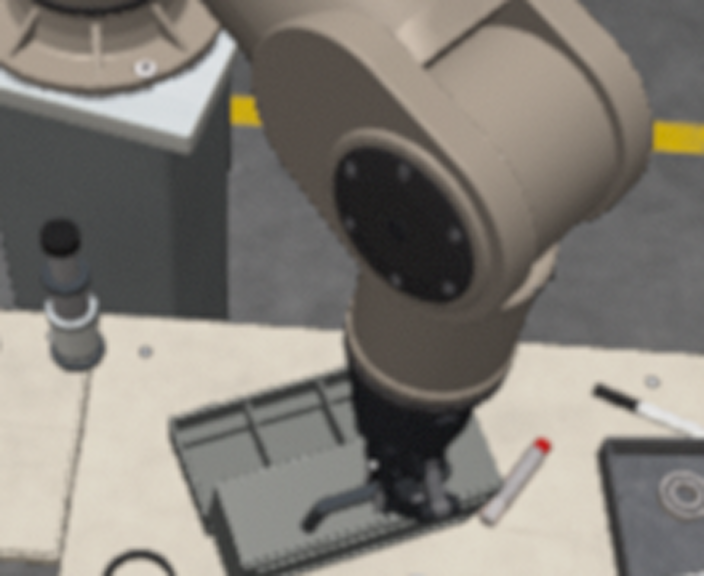

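The lid stands near 100° and the bays are visible. Releasing and rising.

>>> servo_tool(motion=[[0,0,0,0,0,0,0],[0,0,0,0,0,0,0],[0,0,0,0,0,0,0],[0,0,0,0,0,-30,0],[0,0,0,0,0,-50,0],[0,0,0,0,0,-40,0],[0,0,0,0,-10,-10,0]])

```text
time: 7.0
tool_pos: [556.3, 451.0, 287.2]
eef_rot: [-3.117, 0.01, 2.246]
contact_force: [0.5, -0.3, -0.8]
grip_width: 0.499
```

```bash
python3 to.py; python3 - <<'E'
from m import *
d=cam('scene');np.save('scene1.npy',cloud(d));save(d,'pics/o2.png',(100,80,360,260),3)
d=cam('top');np.save('top1.npy',cloud(d));save(d,'pics/o2t.png',(150,130,410,280),3)
E
```

```text
t 7.0 pos [556.3 451.  287.2] rot [-178.6    0.6  128.7] F [ 0.5 -0.3 -0.8] grip 0.499 j [-0.3  0.6 -0.8  1.4  0.4  1.4 -0.4]
```

View pics/o2t.png

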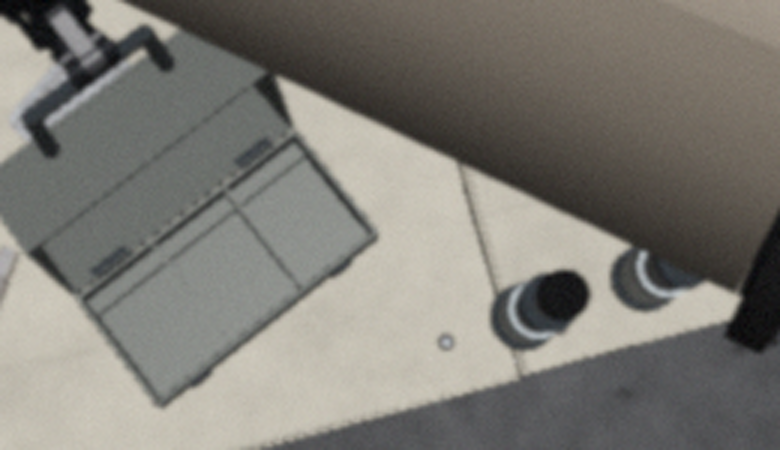

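```bash
python3 - <<'E'
from m import *
np.set_printoptions(precision=1,suppress=True)
a=np.deg2rad(38.6);ex=np.array([np.cos(a),np.sin(a)]);ey=np.array([-ex[1],ex[0]]);c0=np.array([460,374.])
for n in('top1','scene1'):
    c=np.load(n+'.npy').reshape(-1,3);c=c[np.isfinite(c).all(1)]
    d=c[:,:2]-c0;U=d@ex;V=d@ey;z=c[:,2]
    m=(abs(U)<75)&(abs(V)<125)&(z>20)&(z<45)
    k=m&(U<46)
    print(n,k.sum(),'U',np.percentile(U[k],[0.5,2,98]),'V',np.percentile(V[k],[.5,2,98,99.5]),np.percentile(z[k],[50,95]))
    for b in range(-60,75,10):
        q=(abs(V)<60)&(U>=b)&(U<b+10)&(z<260)&(z>-5)
        if q.sum(): print(b,q.sum(),np.percentile(z[q],[2,50,98]))
    # front wall line fit : outermost rim points per V bin
    L=[]
    for v in range(-95,100,10):
        q=m&(V>=v)&(V<v+10)&(z>25)
        if q.sum()>4: L.append((v+5,U[q].min(),U[q&(U<0)].max() if (q&(U<0)).any() else 0))
    L=np.array(L);print(np.round(L[:,:2].T)); print('slope',np.polyfit(L[:,0],L[:,1],1))
    # lid outer (former top) face points for angle
    q=(abs(V)<80)&(U>50)&(z>50)&(z<230)
    if q.sum(): print('lid pts',q.sum(),np.c_[U[q],z[q]][::max(1,q.sum()//25)].tolist() if 0 else '', np.percentile(U[q],[2,50,98]),np.percentile(z[q],[2,50,98]))
E
```

```text
top1 607 U [-53.5 -52.6  45.6] V [-100.5 -100.1  101.3  101.9] [32.3 36. ]
-60 246 [-3.8 -0.9 28.3]
-50 276 [-0.9 21.3 36.5]
-40 219 [ 1.4 11.4 32.7]
-30 240 [-0.9  3.3 32. ]
-20 237 [-0.5  3.1 31.2]
-10 240 [-0.3  3.2 31.1]
0 229 [-0.2  3.3 31.5]
10 238 [-0.1  3.2 31.7]
20 233 [-0.4  3.3 31.8]
30 268 [ 0.2 10.9 31.9]
40 339 [ 9.3 17.9 36. ]
50 262 [-1.8 37.8 41.1]
60 233 [33.3 35.9 38.7]
70 491 [ 30.1 129.6 134.1]
[[-90. -80. -70. -60. -50. -40. -30. -20. -10.   0.  10.  20.  30.  40.
   50.  60.  70.  80.  90. 100.]
 [-50. -50. -53. -54. -50. -50. -50. -50. -50. -50. -50. -50. -50. -50.
  -49. -53. -53. -50. -50. -50.]]
slope [  0.  -50.4]
lid pts 2624  [ 72.5 106.1 135.1] [117.8 127.  174.2]
scene1 434 U [-53.2 -49.6  36.7] V [-102.8 -102.6   97.4   98.7] [29.8 34.3]
-60 2 [24.3 25.7 27.1]
-50 287 [ 8.1 21.1 35. ]
-40 193 [-0.9  9.  29.1]
-30 128 [-2.   1.9 30.3]
-20 144 [-1.3  2.3 30.6]
-10 142 [-1.8  2.3 30.7]
0 96 [-0.7  2.3 30.6]
10 15 [18.6 28.7 33.6]
20 2 [30.4 30.7 31. ]
70 161 [127.2 130.3 133. ]
[[-90. -80. -70. -60. -50. -40. -30. -20. -10.   0.  10.  20.  30.  40.
   50.  60.  70.  80.  90. 100.]
 [-51. -49. -53. -50. -48. -50. -48. -48. -49. -48. -47. -48. -49. -50.
  -50. -53. -53. -49. -49. -49.]]
slope [  0.  -49.5]
lid pts 3188  [ 74.8 130.7 490.5] [ 50.4 119.4 173.3]
```

View pics/o2.png

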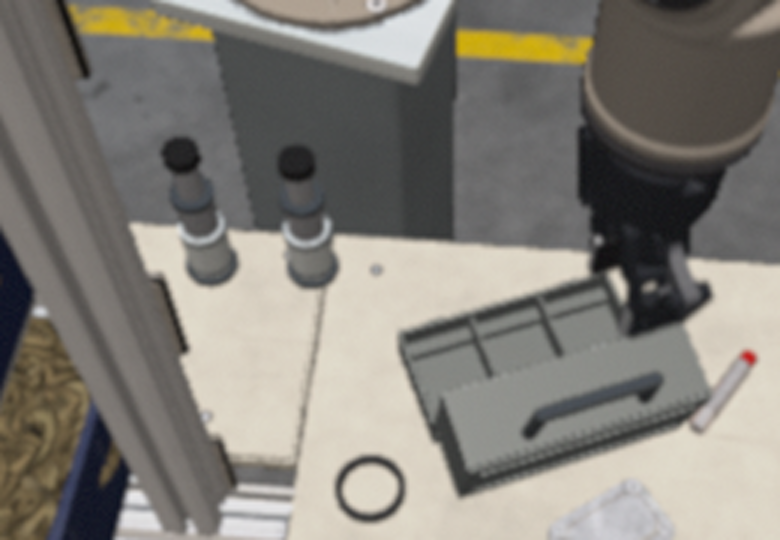

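```bash
python3 - <<'E'
from m import *
a=np.deg2rad(38.6);ex=np.array([np.cos(a),np.sin(a)]);ey=np.array([-ex[1],ex[0]]);c0=np.array([460,374.])
for n in('top1','scene1'):
    c=np.load(n+'.npy').reshape(-1,3);c=c[np.isfinite(c).all(1)]
    d=c[:,:2]-c0;U=d@ex;V=d@ey;z=c[:,2]
    q=(abs(V)<95)&(U>72)&(U<132)&(z>110)&(z<140)
    f=np.polyfit(U[q],z[q],1);print(n,q.sum(),f[0],'theta',np.pi/2-np.arctan(f[0]),np.polyval(f,[72,132]))
    q=(abs(V)<50)&(z>150)&(z<200)&(U>80)&(U<160); print('bar',q.sum(),np.median(U[q]),np.percentile(z[q],[50,90]))
# supports again
for n,b in(('top1',(300,200,400,245)),('scene1',(140,110,220,180))):
    c=np.load(n+'.npy');p=pts(c,*b,140,185);
    lab=p[:,1]>112
    for s in(lab,~lab):
        k=p[s]; 
        if len(k): k=k[k[:,2]>np.percentile(k[:,2],95)-4];print(n,k.mean(0).round(1),np.percentile(k[:,2],98).round(1),((k[:,:2].min(0)+k[:,:2].max(0))/2).round(1),len(k))
E
```

```text
top1 2460 -0.2108505649116292 theta 1.7786030208123413 [132.31973357 119.66869967]
bar 269 128.47052243114697 [172.08197061 175.09010365]
scene1 1762 -0.20736470506626908 theta 1.7752632007636626 [131.14470296 118.70282066]
bar 250 133.8316660457279 [172.00879895 174.33610155]
top1 [426.2 156.5 161.6] 164.2 [426.3 156.1] 188
scene1 [427.9 156.2 160.1] 162.8 [426.5 156. ] 90
scene1 [457.   64.6 166.9] 169.8 [457.2  65.5] 98
```

The lid reads 1.777 rad and is free. Next, press support B at (427,156).

```bash
python3 to.py 427 156 260 128.6 427 156 170 128.6
```

```text
t 7.1 pos [555.1 450.  285.3] rot [-178.5    0.6  128.7] F [ 0.1  0.3 -0.3] grip 0.502 j [-0.3  0.6 -0.8  1.4  0.4  1.4 -0.4]
shift [-148.9 -283.    34.4] turn [-1.5  0.6  0.1]
shift [ 0. -0. 90.] turn [0. 0. 0.]
```

>>> servo_tool(motion=[[-1.5,0.6,0,-21,-40,0,1],[0,0,0,-21,-40,3,1],[0,0,0,-21,-40,5,1],[0,0,0,-21,-40,5,1],[0,0,0,-21,-40,5,1],[0,0,0,-21,-40,5,1],[0,0,0,-21,-40,5,1],[0,0,0,0,0,0,1]])

```text
time: 7.9
tool_pos: [417.6, 144.8, 243.4]
eef_rot: [-3.124, -0.005, 2.243]
contact_force: [-0.1, -0.3, 0.2]
grip_width: -0.001
```

```bash
python3 to.py 427 156 175 128.6
```

```text
t 7.9 pos [417.6 144.8 243.4] rot [-179.    -0.3  128.5] F [-0.1 -0.3  0.2] grip -0.001 j [ 0.3  0.1 -0.8  2.   0.1  1.1  0.1]
shift [ 2.6 15.5 68.2] turn [-1.  -0.3 -0.1]
```

>>> servo_tool(motion=[[-1,-0.3,0,2.5,15.5,20,1],[0,0,0,0,0,25,1],[0,0,0,0,0,23,1],[0,0,0,0,0,0,1]])

```text
time: 8.3
tool_pos: [426.4, 151.9, 170.2]
eef_rot: [-3.139, 0.002, 2.237]
contact_force: [-0.5, 0.1, -0.6]
grip_width: 0.004
```

```bash
python3 to.py 427 156 165 128.6
```

```text
t 8.3 pos [426.4 151.9 170.2] rot [-179.9    0.1  128.2] F [-0.5  0.1 -0.6] grip 0.004 j [ 0.3  0.2 -0.8  2.1  0.2  0.9 -0. ]
shift [2.9 3.  5.2] turn [-0.1  0.1 -0.4]
```

>>> servo_tool(motion=[[0,0,0,3,3,5,1],[0,0,0,0,0,6,1],[0,0,0,0,0,6,1],[0,0,0,0,0,6,1],[0,0,0,0,0,6,1],[0,0,0,0,0,6,1]])

```text
time: 8.9
tool_pos: [428.0, 157.2, 135.1]
eef_rot: [3.142, 0.003, 2.237]
contact_force: [-1.1, 0.1, 3.7]
grip_width: -0.005
```

```bash
python3 to.py 427 156 92 128.6
```

```text
t 8.9 pos [428.  157.2 135.1] rot [180.    0.2 128.2] F [-1.1  0.1  3.7] grip -0.005 j [ 0.2  0.3 -0.8  2.1  0.3  0.8 -0.1]
shift [-0.2 -1.5 43.1] turn [ 0.   0.2 -0.4]
```

3.7 N is the inner tube's sliding friction, as expected. Carrying on down.

>>> servo_tool(motion=[[0,0,0,0,-1,6,1],[0,0,0,0,0,6,1],[0,0,0,0,0,6,1],[0,0,0,0,0,6,1]])

```text
time: 9.3
tool_pos: [427.4, 156.8, 109.5]
eef_rot: [3.141, 0.004, 2.237]
contact_force: [-1.8, -1.3, 8.3]
grip_width: 0.001
```

>>> servo_tool(motion=[[0,0,0,0,0,6,1],[0,0,0,0,0,6,1],[0,0,0,0,0,6,1]])

```text
time: 9.6
tool_pos: [427.1, 156.9, 90.1]
eef_rot: [3.141, 0.003, 2.237]
contact_force: [-1.5, -0.8, 8.0]
grip_width: -0.0
```

```bash
python3 to.py 427 156 88 128.6
```

```text
t 9.6 pos [427.1 156.9  90.1] rot [180.    0.2 128.2] F [-1.5 -0.8  8. ] grip -0.0 j [ 0.2  0.3 -0.8  2.2  0.4  0.7 -0.2]
shift [-0.6 -0.6  2.1] turn [ 0.   0.2 -0.4]
```

>>> servo_tool(motion=[[0,0,0,0,0,3,1],[0,0,0,0,0,2,1]])

```text
time: 9.8
tool_pos: [428.8, 158.0, 86.9]
eef_rot: [3.138, 0.006, 2.237]
contact_force: [-18.6, -9.6, 96.5]
grip_width: 0.001
```

Hard stop reached: it's fully home, at a higher force than I wanted. Backing off, then to support A at (456,65).

>>> servo_tool(motion=[[0,0,0,0,0,-15,1],[0,0,0,0,0,-45,1],[0,0,0,0,0,-45,1],[0,0,0,0,0,-10,1]])

```text
time: 10.2
tool_pos: [427.1, 158.8, 203.4]
eef_rot: [3.141, 0.003, 2.239]
contact_force: [0.2, -0.9, -0.6]
grip_width: 0.004
```

```bash
python3 to.py 456 65 200 128.6; python3 - <<'E'
from m import *
for n,b in(('top',(300,190,400,245)),('scene',(140,110,220,180))):
    c=cloud(cam(n));
    for lo,hi in((112,200),(20,112)):
        p=c[b[1]:b[3],b[0]:b[2]].reshape(-1,3);p=p[(p[:,1]>lo)&(p[:,1]<hi)&(p[:,2]>60)&(p[:,2]<175)&(p[:,0]<490)&(p[:,0]>390)]
        if len(p)<10: print(n,lo,'none');continue
        k=p[p[:,2]>np.percentile(p[:,2],95)-4];print(n,k.mean(0).round(1),np.percentile(k[:,2],98).round(1),((k[:,:2].min(0)+k[:,:2].max(0))/2).round(1),len(k))
E
```

```text
t 10.2 pos [427.1 158.8 203.4] rot [180.    0.2 128.3] F [ 0.2 -0.9 -0.6] grip 0.004 j [ 0.3  0.2 -0.8  2.1  0.2  1.   0. ]
shift [-91.5 -35.5   3.7] turn [ 0.   0.2 -0.3]
top [425.3 156.5  86.9] 90.1 [426.3 156.3] 162
top 20 none
scene [428.1 155.9  85.8] 88.9 [428.1 156. ] 83
scene [457.2  64.7 166.6] 169.2 [457.3  64.6] 102
```

>>> servo_tool(motion=[[0,0,0,-46,-18,0,1],[0,0,0,-46,-18,3,1],[0,0,0,0,0,0,1]])

```text
time: 10.6
tool_pos: [455.1, 60.6, 195.0]
eef_rot: [-3.139, 0.002, 2.242]
contact_force: [-0.5, 0.9, -0.9]
grip_width: 0.003
```

```bash
python3 to.py 456 65 170 128.6
```

```text
t 10.6 pos [455.1  60.6 195. ] rot [-179.8    0.1  128.4] F [-0.5  0.9 -0.9] grip 0.003 j [ 0.4  0.2 -0.8  2.1  0.2  0.9  0.2]
shift [ 2.9  3.6 25. ] turn [-0.2  0.1 -0.2]
```

>>> servo_tool(motion=[[0,0,0,3,3.5,12,1],[0,0,0,0,0,10,1],[0,0,0,0,0,6,1],[0,0,0,0,0,6,1],[0,0,0,0,0,6,1],[0,0,0,0,0,6,1]])

```text
time: 11.2
tool_pos: [454.3, 66.9, 141.9]
eef_rot: [-3.136, -0.001, 2.244]
contact_force: [0.6, -1.5, 4.0]
grip_width: 0.001
```

>>> servo_tool(motion=[[0,0,0,0,0,6,1],[0,0,0,0,0,6,1],[0,0,0,0,0,6,1],[0,0,0,0,0,6,1]])

```text
time: 11.6
tool_pos: [455.0, 66.9, 116.5]
eef_rot: [-3.137, 0.001, 2.244]
contact_force: [1.2, -2.3, 7.5]
grip_width: 0.002
```

```bash
python3 to.py 456 65 90 128.6
```

```text
t 11.6 pos [455.   66.9 116.5] rot [-179.8    0.1  128.6] F [ 1.2 -2.3  7.5] grip 0.002 j [ 0.4  0.3 -0.7  2.1  0.3  0.8  0.1]
shift [-2.2 -0.3 26.5] turn [-0.2  0.1 -0. ]
```

>>> servo_tool(motion=[[0,0,0,0,0,6,1],[0,0,0,0,0,6,1],[0,0,0,0,0,6,1],[0,0,0,0,0,5,1]])

```text
time: 12.0
tool_pos: [455.7, 66.0, 92.3]
eef_rot: [-3.138, 0.003, 2.243]
contact_force: [0.4, -2.4, 8.2]
grip_width: -0.002
```

>>> servo_tool(motion=[[0,0,0,0,0,3,1],[0,0,0,0,0,1,1]])

```text
time: 12.2
tool_pos: [455.9, 65.3, 87.8]
eef_rot: [-3.137, 0.004, 2.243]
contact_force: [-3.2, -7.7, 31.0]
grip_width: -0.0
```

Home at z≈88. Raise, open, and grasp A by the outer tube.

>>> servo_tool(motion=[[0,0,0,0,0,-10,1],[0,0,0,0,0,-30,1],[0,0,0,0,0,-10,-1],[0,0,0,0,0,0,-1],[0,0,0,0,0,0,-1],[0,0,0,0,0,0,-1],[0,0,0,0,0,0,-1]], force=40)

```text
time: 12.9
tool_pos: [453.9, 65.4, 136.5]
eef_rot: [-3.134, 0.001, 2.243]
contact_force: [0.0, -0.9, -0.7]
grip_width: 0.847
```

```bash
cat > sup.py <<'E'
from m import *
for n,b in(('top',(300,190,400,245)),('scene',(140,110,220,180))):
    d=cam(n);c=cloud(d);save(d,f'pics/last_{n}.png',s=1.5)
    for lo,hi in((112,200),(20,112)):
        p=c[b[1]:b[3],b[0]:b[2]].reshape(-1,3);p=p[(p[:,1]>lo)&(p[:,1]<hi)&(p[:,2]>79)&(p[:,2]<100)&(p[:,0]<490)&(p[:,0]>390)]
        if len(p)<10: print(n,lo,'none');continue
        print(n,p.mean(0).round(1),((p[:,:2].min(0)+p[:,:2].max(0))/2).round(1),np.ptp(p[:,:2],axis=0),len(p))
E
python3 sup.py; python3 to.py 456.5 65 28 128.6
```

```text
top [425.4 157.1  86.8] [426.5 156.8] [30.78248939 30.60509234] 194
top [454.8  66.9  86.4] [454.6  66.8] [29.3321621  29.83948153] 191
scene [429.2 156.1  84.7] [427.7 155.8] [32.53024407 30.38066714] 101
scene [461.3  67.5  85.3] [459.2  65.1] [25.93805601 31.47824671] 76
t 13.0 pos [453.9  65.4 136.6] rot [-179.6    0.1  128.5] F [ 0.8  0.9 -0.1] grip 0.993 j [ 0.4  0.3 -0.8  2.1  0.3  0.8  0.1]
shift [ -1.8   2.6 108.5] turn [-0.4  0.1 -0.1]
```

>>> servo_tool(motion=[[-0.4,0,0,0,2,30,-1],[0,0,0,0,0,30,-1],[0,0,0,0,0,30,-1],[0,0,0,0,0,17,-1],[0,0,0,0,0,0,-1]])

```text
time: 13.5
tool_pos: [455.8, 66.7, 25.3]
eef_rot: [3.141, 0.001, 2.243]
contact_force: [0.4, 0.1, 0.1]
grip_width: 1.0
```

```bash
python3 to.py 455.5 66 28 128.6
```

```text
t 13.5 pos [455.8  66.7  25.3] rot [180.    0.1 128.5] F [0.4 0.1 0.1] grip 1.0 j [ 0.2  0.5 -0.6  2.2  0.5  0.6 -0.1]
shift [-0.4 -0.7 -2.7] turn [ 0.   0.1 -0.1]
```

>>> servo_tool(motion=[[0,0,0,0,0,-2,1],[0,0,0,0,0,0,1],[0,0,0,0,0,0,1],[0,0,0,0,0,0,1],[0,0,0,0,0,0,1],[0,0,0,0,0,0,1]], force=40)

```text
time: 14.1
tool_pos: [457.2, 66.8, 30.4]
eef_rot: [3.139, 0.003, 2.242]
contact_force: [0.8, -0.7, -2.6]
grip_width: 0.481
```

Gripped (41 mm). Lifting, then over to bay0 at about (501.5, 322).

>>> servo_tool(motion=[[0,0,0,0,0,-15,1],[0,0,0,0,0,-35,1],[0,0,0,0,0,-40,1],[0,0,0,0,0,-35,1],[0,0,0,0,0,0,1]])

```text
time: 14.6
tool_pos: [455.2, 67.3, 159.0]
eef_rot: [3.141, 0.0, 2.243]
contact_force: [0.4, 0.6, -4.9]
grip_width: 0.481
```

```bash
python3 to.py 501.5 322 150 128.6; python3 - <<'E'
from m import *
d=cam('scene');save(d,'pics/l1.png',(110,70,310,220),3)
E
```

```text
t 14.6 pos [455.2  67.3 159. ] rot [180.    0.  128.5] F [ 0.4  0.6 -4.9] grip 0.481 j [ 0.4  0.2 -0.8  2.1  0.2  0.9  0.2]
shift [170.4 195.    9. ] turn [ 0.   0.  -0.1]
```

View pics/l1.png

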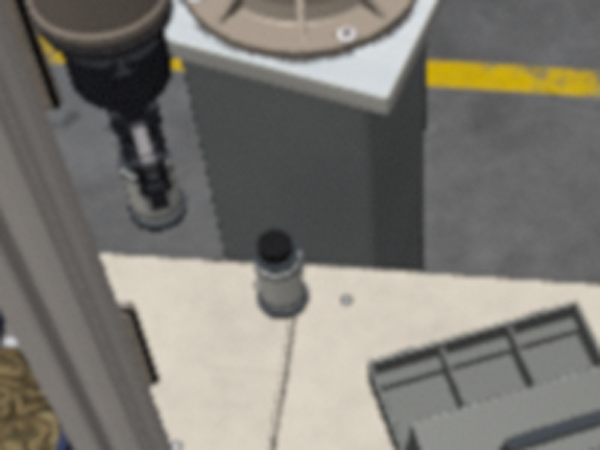

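The support hangs upright in the gripper at (155,200), and B stands collapsed. Moving to bay0.

>>> servo_tool(motion=[[0,0,0,15,17,0,1],[0,0,0,25,29,0,1],[0,0,0,25,29,0,1],[0,0,0,25,29,0,1],[0,0,0,25,29,0,1],[0,0,0,25,29,0,1],[0,0,0,20,23,5,1],[0,0,0,0,0,0,1]])

```text
time: 15.45
tool_pos: [497.2, 311.1, 138.5]
eef_rot: [-3.127, -0.002, 2.236]
contact_force: [-0.7, -0.4, -3.2]
grip_width: 0.483
```

```bash
python3 to.py 501.5 322 70 128.6
```

```text
t 15.45 pos [497.2 311.1 138.5] rot [-179.1   -0.1  128.1] F [-0.7 -0.4 -3.2] grip 0.483 j [-0.1  0.5 -0.8  1.9  0.4  1.  -0.3]
shift [ 5.8 11.2 68.3] turn [-0.9 -0.1 -0.5]
```

>>> servo_tool(motion=[[-0.9,0,-0.5,6,11,5,1],[0,0,0,0,0,25,1],[0,0,0,0,0,25,1],[0,0,0,0,0,10,1],[0,0,0,0,0,0,1]])

```text
time: 15.95
tool_pos: [500.6, 322.8, 65.0]
eef_rot: [-3.14, -0.003, 2.248]
contact_force: [0.6, -0.4, -3.3]
grip_width: 0.481
```

```bash
python3 to.py 501.5 322 36 128.6;  python3 - <<'E'
from m import *
d=cam('scene');save(d,'pics/p1.png',(180,80,380,230),3)
E
```

```text
t 15.95 pos [500.6 322.8  65. ] rot [-179.9   -0.2  128.8] F [ 0.6 -0.4 -3.3] grip 0.481 j [-0.1  0.6 -0.7  1.9  0.5  0.8 -0.4]
shift [-1.3  0.2 29. ] turn [-0.1 -0.2  0.2]
```

View pics/p1.png

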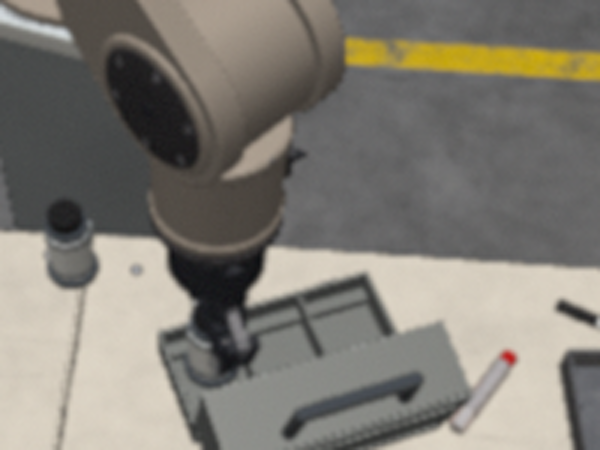

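The support is right over bay0, at about (210,360). Lowering to the floor.

>>> servo_tool(motion=[[0,0,0,-1,0,10,1],[0,0,0,0,0,8,1],[0,0,0,0,0,6,1],[0,0,0,0,0,2,1]])

```text
time: 16.4
tool_pos: [503.2, 322.4, 40.2]
eef_rot: [3.139, -0.002, 2.246]
contact_force: [-0.4, 0.5, -3.6]
grip_width: 0.483
```

>>> servo_tool(motion=[[0,0,0,1,-1,3,1],[0,0,0,0,0,2,1],[0,0,0,0,0,1,1]])

```text
time: 16.7
tool_pos: [501.9, 322.8, 34.0]
eef_rot: [3.139, -0.002, 2.246]
contact_force: [-0.7, 0.2, -4.3]
grip_width: 0.481
```

>>> servo_tool(motion=[[0,0,0,0,0,1.5,1],[0,0,0,0,0,0,1]])

```text
time: 16.9
tool_pos: [502.0, 323.2, 33.5]
eef_rot: [3.138, -0.001, 2.247]
contact_force: [0.2, -0.6, -4.1]
grip_width: 0.481
```

>>> servo_tool(motion=[[0,0,0,0,0,2,1],[0,0,0,0,0,1,1]])

```text
time: 17.1
tool_pos: [502.2, 323.5, 33.2]
eef_rot: [3.137, 0.001, 2.246]
contact_force: [-6.2, -6.8, 16.9]
grip_width: 0.482
```

Floor contact. Release and rise.

>>> servo_tool(motion=[[0,0,0,0,0,0,-0.35],[0,0,0,0,0,0,-0.35],[0,0,0,0,0,0,-0.35],[0,0,0,0,0,-20,-0.35],[0,0,0,0,0,-40,-0.35],[0,0,0,0,0,-40,-0.35],[0,0,0,0,0,-40,-0.35],[0,0,0,0,0,-20,-1]])

```text
time: 17.9
tool_pos: [500.4, 322.9, 195.8]
eef_rot: [3.141, -0.002, 2.248]
contact_force: [0.4, -0.0, 0.4]
grip_width: 0.822
```

```bash
python3 sup.py; python3 to.py 427 156 180 128.6; python3 - <<'E'
from m import *
c=cloud(cam('scene')).reshape(-1,3);c=np.vstack([c,cloud(cam('top')).reshape(-1,3)])
d=np.hypot(c[:,0]-501.5,c[:,1]-322);p=c[(d<45)&(c[:,2]>78)&(c[:,2]<110)];print(len(p),p.mean(0),np.percentile(p[:,2],[50,95]),(p.min(0)+p.max(0))/2)
E
```

```text
top [425.4 157.   86.6] [426.4 156.4] [30.68883266 31.0222562 ] 194
top 20 none
scene [429.2 156.3  85. ] [428.2 155.9] [32.77227937 30.30305959] 103
scene 20 none
t 18.0 pos [501.  323.1 195.7] rot [179.9  -0.1 128.8] F [ 0.3 -0.4  0.1] grip 0.98 j [-0.1  0.4 -0.8  1.8  0.4  1.1 -0.3]
shift [ -84.  -162.3   15.4] turn [ 0.1 -0.1  0.2]
251 [501.10797161 324.05276492  88.60094539] [89.58955    92.74301123] [502.50374275 321.8707975   86.60361788]
```

A stands in bay0 (cap at ~90–92 mm, centre ≈(502,322)). B hasn't moved; going to it.

>>> servo_tool(motion=[[0,0,0,-21,-41,0,-1],[0,0,0,-21,-41,0,-1],[0,0,0,-21,-41,0,-1],[0,0,0,-21,-39,0,-1],[0,0,0,0,0,0,-1]])

```text
time: 18.6
tool_pos: [420.0, 148.9, 185.3]
eef_rot: [-3.13, -0.008, 2.249]
contact_force: [-0.2, 0.7, -0.3]
grip_width: 1.001
```

```bash
python3 to.py 427.3 156.3 28 128.6
```

```text
t 18.6 pos [420.  148.9 185.3] rot [-179.3   -0.5  128.8] F [-0.2  0.7 -0.3] grip 1.001 j [ 0.3  0.2 -0.8  2.1  0.2  0.9  0. ]
shift [ -0.1  12.1 157.2] turn [-0.7 -0.5  0.2]
```

>>> servo_tool(motion=[[-0.7,-0.5,0,0,12,30,-1],[0,0,0,0,0,20,-1],[0,0,0,0,0,0,-1]])

```text
time: 18.9
tool_pos: [428.5, 153.6, 132.0]
eef_rot: [-3.141, 0.001, 2.244]
contact_force: [0.3, -0.6, -0.5]
grip_width: 1.0
```

```bash
python3 sup.py; python3 to.py 427.3 156.3 28 128.6
```

```text
top [423.2 161.   86.4] [425.4 158.6] [28.73068973 26.05691224] 127
top 20 none
scene [434.5 157.1  84.3] [432.3 156. ] [22.20252961 29.3998341 ] 61
scene 20 none
t 19.0 pos [429.5 154.4 134.1] rot [179.9   0.1 128.6] F [-0.2  0.6  0.7] grip 1.003 j [ 0.2  0.3 -0.8  2.1  0.3  0.8 -0.1]
shift [  3.1  -0.7 106.1] turn [0.1 0.1 0. ]
```

Partly occluded now, but consistent with B unmoved. Descending.

>>> servo_tool(motion=[[0,0,0,3,-1,30,-1],[0,0,0,0,0,30,-1],[0,0,0,0,0,30,-1],[0,0,0,0,0,13,-1],[0,0,0,0,0,0,-1]])

```text
time: 19.5
tool_pos: [431.0, 158.4, 32.3]
eef_rot: [3.134, 0.005, 2.245]
contact_force: [-0.6, -0.5, 0.2]
grip_width: 0.998
```

>>> servo_tool(motion=[[0,0,0,0,0,0,1],[0,0,0,0,0,0,1],[0,0,0,0,0,0,1],[0,0,0,0,0,0,1],[0,0,0,0,0,0,1],[0,0,0,0,0,0,1]], force=40)

```text
time: 20.1
tool_pos: [433.1, 158.7, 36.5]
eef_rot: [3.13, 0.008, 2.244]
contact_force: [0.6, 1.5, -3.2]
grip_width: 0.477
```

The grasp is a little high (TCP at 36 rather than 30). I'll regrasp lower so the pads stay off the collar.

>>> servo_tool(motion=[[0,0,0,0,0,0,-0.4],[0,0,0,0,0,0,-0.4],[0,0,0,0,0,0,-0.4],[0.6,0,0,0,0,8,-0.4],[0,0,0,0,0,3,-0.4],[0,0,0,0,0,0,-0.4]])

```text
time: 20.7
tool_pos: [433.9, 159.0, 24.9]
eef_rot: [3.14, 0.008, 2.244]
contact_force: [-0.1, -0.7, -0.5]
grip_width: 0.698
```

```bash
python3 sup.py; python3 to.py 427.3 156.3 26 128.6
```

```text
top [468.  194.4  85. ] [468.6 194.6] [8.08456493 8.63605106] 11
top 20 none
scene [468.7 180.3  90.2] [465.1 178.6] [49.68593118 42.65328807] 62
scene 20 none
t 20.8 pos [434.  159.   25.2] rot [179.9   0.5 128.5] F [-0.  -0.3  0.2] grip 0.702 j [ 0.1  0.5 -0.7  2.2  0.5  0.6 -0.3]
shift [ 2.  -6.9 -0.8] turn [ 0.1  0.5 -0.1]
```

>>> servo_tool(motion=[[0,0.5,0,0,0,0,1],[0,0,0,0,0,0,1],[0,0,0,0,0,0,1],[0,0,0,0,0,0,1],[0,0,0,0,0,0,1]], force=40)

```text
time: 21.3
tool_pos: [433.8, 158.9, 25.4]
eef_rot: [3.14, -0.002, 2.243]
contact_force: [-1.1, 0.1, -1.7]
grip_width: 0.483
```

```bash
python3 to.py 419.1 425.2 150 128.6; python3 - <<'E'
from m import *
d=cam('scene');save(d,'pics/g2.png',(150,70,330,220),3.4)
E
```

```text
t 21.3 pos [433.8 158.9  25.4] rot [179.9  -0.1 128.5] F [-1.1  0.1 -1.7] grip 0.483 j [ 0.1  0.5 -0.7  2.2  0.5  0.6 -0.3]
shift [ 217.8  154.6 -123.9] turn [ 0.1 -0.1 -0.1]
```

View pics/g2.png

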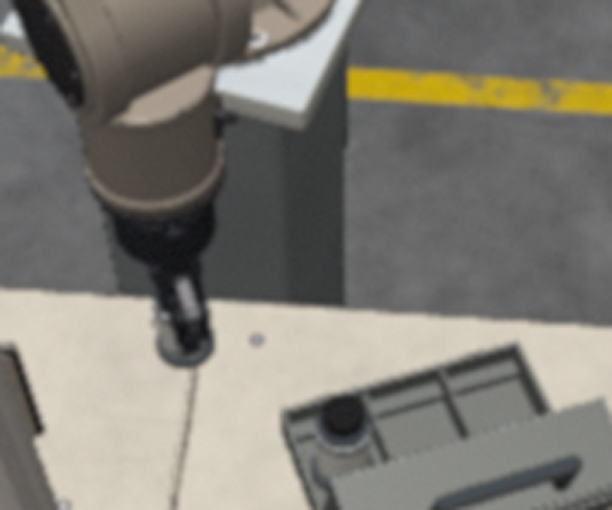

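A is upright in bay0 and B is gripped low on its outer tube. Lifting and carrying to bay2.

>>> servo_tool(motion=[[0,0,0,0,0,-15,1],[0,0,0,0,0,-35,1],[0,0,0,0,0,-40,1],[0,0,0,0,0,-35,1],[0,0,0,15,11,0,1],[0,0,0,28,20,0,1],[0,0,0,30,21,0,1],[0,0,0,30,21,0,1]])

```text
time: 22.15
tool_pos: [426.9, 281.8, 154.7]
eef_rot: [-3.139, 0.0, 2.234]
contact_force: [1.0, 0.1, -3.9]
grip_width: 0.48
```

```bash
python3 to.py 419.1 425.2 150 128.6
```

```text
t 22.15 pos [426.9 281.8 154.7] rot [-179.9    0.   128. ] F [ 1.   0.1 -3.9] grip 0.48 j [ 0.   0.4 -0.8  2.   0.3  0.9 -0.4]
shift [117.8  82.1   4.5] turn [-0.1 -0.  -0.6]
```

>>> servo_tool(motion=[[0,0,-0.6,29,20,0,1],[0,0,0,30,21,0,1],[0,0,0,30,21,0,1],[0,0,0,22,16,0,1],[0,0,0,0,0,0,1]])

```text
time: 22.65
tool_pos: [415.8, 426.6, 153.5]
eef_rot: [-3.138, -0.002, 2.248]
contact_force: [0.2, 0.5, -3.2]
grip_width: 0.481
```

```bash
python3 to.py 419.1 425.2 60 128.6
```

```text
t 22.65 pos [415.8 426.6 153.5] rot [-179.8   -0.1  128.8] F [ 0.2  0.5 -3.2] grip 0.481 j [-0.3  0.5 -0.8  1.8  0.4  1.  -0.6]
shift [-3.3  2.  93.5] turn [-0.2 -0.1  0.2]
```

>>> servo_tool(motion=[[0,0,0,-3,2,25,1],[0,0,0,0,0,30,1],[0,0,0,0,0,25,1],[0,0,0,0,0,8,1],[0,0,0,0,0,0,1]])

```text
time: 23.15
tool_pos: [418.6, 424.8, 62.3]
eef_rot: [-3.137, -0.001, 2.25]
contact_force: [0.6, 0.4, -3.7]
grip_width: 0.483
```

```bash
python3 to.py 419.1 425.2 32 128.6; python3 - <<'E'
from m import *
d=cam('scene');save(d,'pics/p2.png',(200,100,360,230),3.6)
E
```

```text
t 23.15 pos [418.6 424.8  62.3] rot [-179.7   -0.1  128.9] F [ 0.6  0.4 -3.7] grip 0.483 j [-0.3  0.6 -0.8  1.9  0.5  0.9 -0.7]
shift [-0.   0.8 30.3] turn [-0.3 -0.1  0.3]
```

View pics/p2.png

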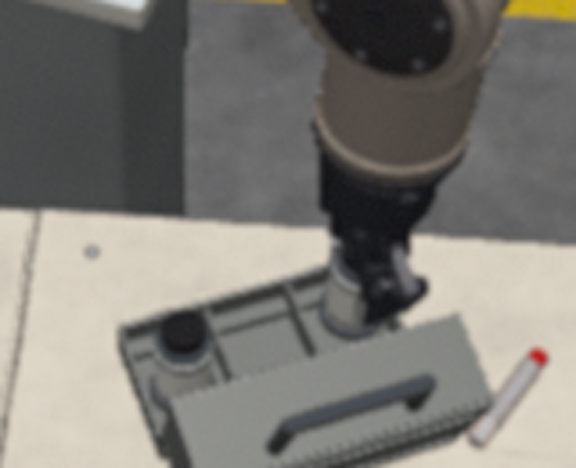

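B is over bay2, at about (355,310). Lowering.

>>> servo_tool(motion=[[-0.3,0,0.3,0,0.5,10,1],[0,0,0,0,0,10,1],[0,0,0,0,0,6,1],[0,0,0,0,0,3,1],[0,0,0,0,0,1,1]])

```text
time: 23.7
tool_pos: [420.9, 426.2, 33.8]
eef_rot: [3.135, -0.001, 2.243]
contact_force: [0.2, -0.3, -3.8]
grip_width: 0.48
```

>>> servo_tool(motion=[[0,0,0,0,-1.5,3,1],[0,0,0,0,0,2,1],[0,0,0,0,0,1,1]])

```text
time: 24.0
tool_pos: [419.8, 425.4, 29.4]
eef_rot: [3.135, 0.001, 2.243]
contact_force: [-4.7, -10.1, 29.2]
grip_width: 0.483
```

>>> servo_tool(motion=[[0,0,0,0,0,0,-0.35],[0,0,0,0,0,0,-0.35],[0,0,0,0,0,0,-0.35],[0,0,0,0,0,-20,-0.35],[0,0,0,0,0,-40,-0.35],[0,0,0,0,0,-50,-0.35],[0,0,0,0,0,-50,-0.1],[0,0,0,0,0,-50,0]])

```text
time: 24.8
tool_pos: [416.4, 422.8, 239.1]
eef_rot: [-3.139, -0.0, 2.244]
contact_force: [1.2, 0.7, 0.2]
grip_width: 0.497
```

```bash
python3 to.py 563 456 235 128.6 563 456 156 128.6; python3 - <<'E'
from m import *
a=np.deg2rad(38.6);ex=np.array([np.cos(a),np.sin(a)]);ey=np.array([-ex[1],ex[0]]);c0=np.array([460.3,373.6])
for n in('scene','top'):
    D=cam(n);c=cloud(D).reshape(-1,3);c=c[np.isfinite(c).all(1)]
    if n=='scene': save(D,'pics/b2.png',(200,100,360,230),3.6)
    for b in((501.5,322),(419.1,425.2)):
        d=np.hypot(c[:,0]-b[0],c[:,1]-b[1]);p=c[(d<40)&(c[:,2]>80)&(c[:,2]<110)]
        if len(p)>5: print(n,b,len(p),p.mean(0).round(1),np.percentile(p[:,2],[50,95]),((p.min(0)+p.max(0))/2).round(1))
    d=c[:,:2]-c0;U=d@ex;V=d@ey;z=c[:,2]
    q=(abs(V)<55)&(z>150)&(z<200)&(U>90)&(U<160)
    print('bar',q.sum(),np.median(U[q]),np.percentile(z[q],[50,90]),V[q].min(),V[q].max())
    q=(abs(V)<95)&(U>72)&(U<132)&(z>110)&(z<140);f=np.polyfit(U[q],z[q],1);print('theta',np.pi/2-np.arctan(f[0]))
E
```

```text
t 24.8 pos [416.4 422.8 239.1] rot [-179.8   -0.   128.6] F [1.2 0.7 0.2] grip 0.497 j [-0.2  0.4 -0.9  1.7  0.3  1.1 -0.5]
shift [-65.5 135.3   3.7] turn [-0.2 -0.   0. ]
shift [ 0. -0. 79.] turn [0. 0. 0.]
scene (501.5, 322) 126 [505.3 322.3  89.1] [89.53070781 91.89470384] [503.4 321.2  87. ]
scene (419.1, 425.2) 121 [422.2 425.3  88.7] [89.36664299 91.3855381 ] [420.4 425.1  86.9]
bar 262 133.67894703228131 [171.78776176 174.09231785] -52.85811049991995 48.868269665060865
theta 1.7797665099719289
  return _methods._mean(a, axis=axis, dtype=dtype,
  ret = ret.dtype.type(ret / rcount)
Traceback (most recent call last):
IndexError: index -1 is out of bounds for axis 0 with size 0
```

View pics/b2.png

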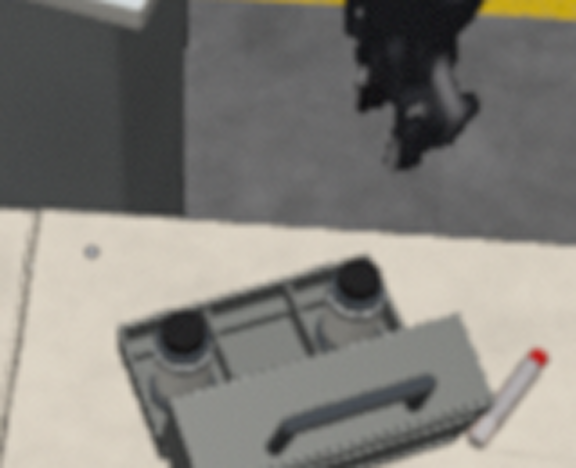

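Both supports stand in bay0 and bay2 and are seated (caps ≈91). Now to the bar, with a check on a dark shape by the grey block for a hidden third support.

>>> servo_tool(motion=[[0,0,0,-20,41,0,0],[0,0,0,-20,41,0,0],[0,0,0,-20,41,0,0],[0,0,0,-5,12,0,0],[0,0,0,0,0,0,0]])

```text
time: 25.4
tool_pos: [569.4, 460.0, 247.3]
eef_rot: [3.13, 0.002, 2.245]
contact_force: [-1.2, -0.0, -1.2]
grip_width: 0.497
```

```bash
python3 to.py 563 456 156 128.6; python3 - <<'E'
from m import *
save(cam('top'),'pics/blk.png',(300,120,500,250),3.5)
E
```

```text
t 25.4 pos [569.4 460.  247.3] rot [179.4   0.1 128.6] F [-1.2 -0.  -1.2] grip 0.497 j [-0.3  0.6 -0.8  1.4  0.5  1.3 -0.4]
shift [ 1.1 -8.6 91.2] turn [0.6 0.1 0. ]
```

View pics/blk.png

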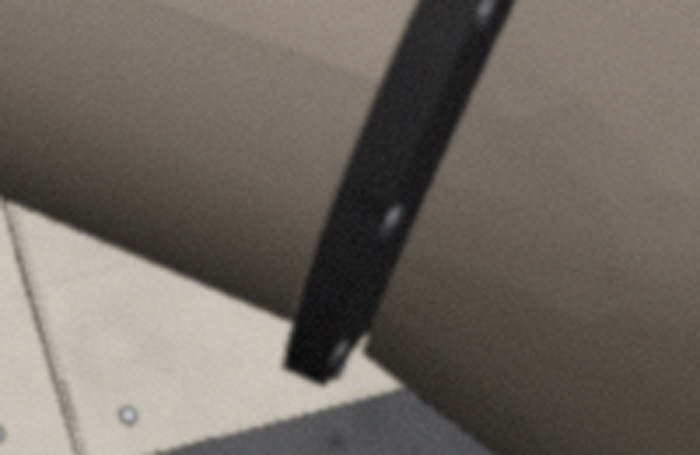

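The arm hides the block, so I'll check that numerically from the first cloud. Grasping the bar.

>>> servo_tool(motion=[[0.6,0,0,1,-8.5,20,0],[0,0,0,0,0,30,0],[0,0,0,0,0,30,0],[0,0,0,0,0,11,0],[0,0,0,0,0,0,0]])

```text
time: 25.95
tool_pos: [556.4, 455.7, 155.6]
eef_rot: [3.14, 0.002, 2.249]
contact_force: [0.9, 0.1, 0.5]
grip_width: 0.501
```

```bash
python3 to.py 563 456 156 128.6; python3 - <<'E'
from m import *
np.set_printoptions(precision=0,suppress=True,linewidth=220)
t=np.load('top0.npy')
print(t[186:208:3,392:416:3,2]); print(t[186,392],t[207,415])
d=cv2.imread('pics/top0.png')[185:325,560:700];cv2.imwrite('pics/blk0.png',cv2.resize(d,None,fx=4,fy=4,interpolation=cv2.INTER_CUBIC))
E
```

```text
t 25.95 pos [556.4 455.7 155.6] rot [179.9   0.1 128.9] F [0.9 0.1 0.5] grip 0.501 j [-0.3  0.7 -0.8  1.5  0.5  1.1 -0.5]
shift [-3.9  5.3 -0.3] turn [0.1 0.1 0.3]
[[  2.  -1.  77.  73.  77.  77.  78.  74.]
 [  2.   1.  72.  76.  76.  73.  75.  76.]
 [ -1.   4.  76.  74.  74.  74.  74.  76.]
 [ -1.   5.  28.  75.  76.  75.  74.  76.]
 [ -1.   3.  13.  75.  77.  73.  75.  74.]
 [ -1.   0.   2.  77.  74.  74.  73.  28.]
 [  2.  -3.   0.   5.   5.   0.   1.  -3.]
 [166.   3.  -1.  -2.  -3.  -1.  -1.  -1.]]
[539.  -2.   2.] [491. -51.   2.]
```

View pics/blk0.png

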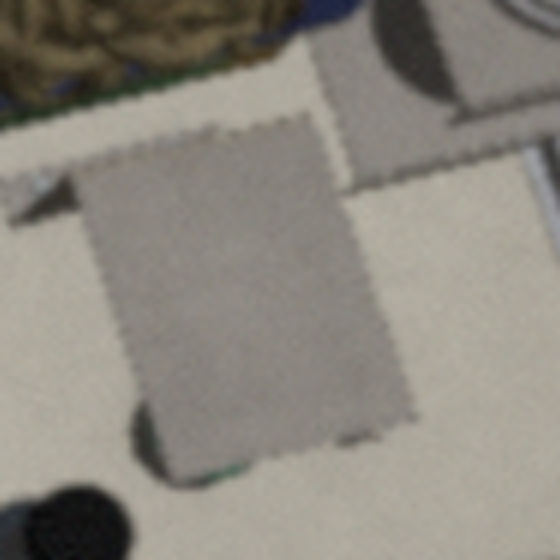

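The block is a 76 mm high plate with a foot under its corner at (150,430). A support is at least 88 mm tall, so none is hidden there and only two are present. Gripping the bar.

>>> servo_tool(motion=[[0,0,0,-3,5,0,0],[0,0,0,0,0,0,1],[0,0,0,0,0,0,1],[0,0,0,0,0,0,1],[0,0,0,0,0,0,1],[0,0,0,0,0,0,1]], force=40)

```text
time: 26.55
tool_pos: [562.8, 457.6, 159.9]
eef_rot: [3.136, 0.002, 2.249]
contact_force: [0.8, 1.2, -5.2]
grip_width: 0.122
```

```bash
python3 to.py 563 456 156 128.6; cat > th.py <<'E'
from m import *
o=robot.observe();p=o['tool_pos'];e=np.array([np.cos(np.radians(38.6)),np.sin(np.radians(38.6))])
u=(p[:2]-[500.5,405.8])@e;z=p[2]+19-36;ph=np.arctan2(z,u);th=np.pi-.3258-ph;r=np.hypot(u,z);print('u z r theta',u,z,r,th)
for d in range(8):
    q=ph+ (d+.5)*0.077; print('dy dz',round(-12*np.sin(q),1),round(-12*np.cos(q),1))
E
python3 th.py
```

```text
t 26.55 pos [562.8 457.6 159.9] rot [179.7   0.1 128.9] F [ 0.8  1.2 -5.2] grip 0.122 j [-0.3  0.7 -0.8  1.5  0.5  1.1 -0.5]
shift [-1.4 -0.9  3.9] turn [0.3 0.1 0.3]
u z r theta 81.05805124905855 142.90881876731825 164.29649464844104 1.7609498385073854
dy dz -10.7 -5.5
dy dz -11.1 -4.7
dy dz -11.4 -3.8
dy dz -11.6 -2.9
dy dz -11.8 -2.0
dy dz -11.9 -1.1
dy dz -12.0 -0.2
dy dz -12.0 0.7
```

>>> servo_tool(motion=[[0,0,0,0,-10.7,-5,1],[0,0,0,0,-11,-4.3,1],[0,0,0,0,-11.4,-3.6,1],[0,0,0,0,-11.6,-2.8,1],[0,0,0,0,-11.8,-2,1],[0,0,0,0,-12,-1,1]])

```text
time: 27.15
tool_pos: [514.0, 418.9, 183.6]
eef_rot: [3.117, -0.0, 2.247]
contact_force: [6.1, 4.1, -2.8]
grip_width: 0.119
```

```bash
python3 th.py
```

```text
u z r theta 18.735232032502637 166.59280184620803 167.6429853775029 1.3569870073272257
dy dz -12.0 -0.9
dy dz -12.0 0.0
dy dz -12.0 1.0
dy dz -11.9 1.9
dy dz -11.7 2.8
dy dz -11.4 3.7
dy dz -11.1 4.5
dy dz -10.7 5.4
```

The bar has slipped toward the fingertips (radius reads about 10 mm long), so I'm coming in lower.

>>> servo_tool(motion=[[1,0,0,0,-10,3,1],[0,0,0,0,-11,3,1],[0,0,0,0,-11,4,1],[0,0,0,0,-11,4.5,1]])

```text
time: 27.55
tool_pos: [489.9, 399.7, 182.8]
eef_rot: [3.102, 0.001, 2.245]
contact_force: [5.1, -1.9, 36.9]
grip_width: 0.117
```

```bash
python3 th.py
```

```text
u z r theta -12.119635702053863 165.81615440558332 166.2584813818734 1.1720352660482967
dy dz -11.9 1.3
dy dz -11.8 2.2
dy dz -11.6 3.1
dy dz -11.3 4.0
dy dz -11.0 4.9
dy dz -10.6 5.7
dy dz -10.1 6.5
dy dz -9.5 7.3
```

>>> servo_tool(motion=[[0,0,0,0,0,0,0.3],[0,0,0,0,0,0,0.3],[2.2,0,0,0,0,3,0.3],[0,0,0,0,0,7,0.3],[0,0,0,0,0,0,1],[0,0,0,0,0,0,1],[0,0,0,0,0,0,1]], force=20)

```text
time: 28.25
tool_pos: [490.2, 400.1, 175.0]
eef_rot: [3.136, 0.002, 2.245]
contact_force: [0.5, -1.9, 2.4]
grip_width: 0.127
```

```bash
python3 to.py; python3 th.py
```

```text
t 28.25 pos [490.2 400.1 175. ] rot [179.7   0.1 128.6] F [ 0.5 -1.9  2.4] grip 0.127 j [-0.2  0.5 -0.8  1.7  0.4  1.1 -0.5]
u z r theta -11.59116565947259 157.98212893681517 158.4067807410839 1.1717574511227302
dy dz -11.9 1.3
dy dz -11.8 2.3
dy dz -11.6 3.2
dy dz -11.3 4.0
dy dz -11.0 4.9
dy dz -10.5 5.7
dy dz -10.1 6.5
dy dz -9.5 7.3
```

>>> servo_tool(motion=[[0,0,0,0,-11.9,1.5,1],[0,0,0,0,-11.8,2.5,1],[0,0,0,0,-11.6,3.4,1],[0,0,0,0,-11.3,4.2,1],[0,0,0,0,-11,5,1]])

```text
time: 28.75
tool_pos: [446.8, 365.7, 159.5]
eef_rot: [3.124, 0.001, 2.244]
contact_force: [2.4, 1.6, 6.7]
grip_width: 0.132
```

```bash
python3 th.py
```

```text
u z r theta -66.95883202436224 142.54436293402074 157.48771568072408 0.8058481714649868
dy dz -10.7 5.5
dy dz -10.2 6.3
dy dz -9.7 7.1
dy dz -9.1 7.8
dy dz -8.5 8.5
dy dz -7.8 9.1
dy dz -7.1 9.7
dy dz -6.3 10.2
```

>>> servo_tool(motion=[[0.5,0,0,0,-10.7,5.5,1],[0,0,0,0,-10.2,6.3,1],[0,0,0,0,-9.7,7.1,1],[0,0,0,0,-9.1,7.8,1],[0,0,0,0,-8.5,8.5,1]])

```text
time: 29.25
tool_pos: [406.6, 333.8, 121.8]
eef_rot: [3.13, 0.001, 2.244]
contact_force: [6.8, 5.1, -2.1]
grip_width: 0.129
```

```bash
python3 th.py
```

```text
u z r theta -118.3455306106207 104.77668588990599 158.06270439791098 0.3988594578979061
dy dz -7.6 9.3
dy dz -6.9 9.8
dy dz -6.1 10.3
dy dz -5.3 10.8
dy dz -4.4 11.2
dy dz -3.6 11.5
dy dz -2.7 11.7
dy dz -1.8 11.9
```

>>> servo_tool(motion=[[0,0,0,0,-7.3,9.3,1],[0,0,0,0,-6.5,9.8,1],[0,0,0,0,-5.8,10.3,1],[0,0,0,0,-5,10.8,1]])

```text
time: 29.65
tool_pos: [385.7, 317.2, 77.9]
eef_rot: [3.13, 0.0, 2.244]
contact_force: [4.5, 3.4, 2.8]
grip_width: 0.132
```

```bash
python3 th.py
```

```text
u z r theta -145.0345566393207 60.8676196602468 157.28919143624836 0.071553112191447
dy dz -4.2 11.2
dy dz -3.3 11.5
dy dz -2.4 11.7
dy dz -1.5 11.9
dy dz -0.6 12.0
dy dz 0.3 12.0
dy dz 1.2 11.9
dy dz 2.2 11.8
```

>>> servo_tool(motion=[[0,0,0,0,-2,5,1],[0,0,0,0,-1.5,4,1],[0,0,0,0,0,2,1]])

```text
time: 29.95
tool_pos: [383.2, 315.7, 65.5]
eef_rot: [3.128, 0.001, 2.245]
contact_force: [-6.2, -6.1, 33.2]
grip_width: 0.132
```

Lid stop met at 33 N. Release, rise clear and check.

>>> servo_tool(motion=[[0,0,0,0,0,0,0.1],[0,0,0,0,0,0,0.1],[0,0,0,0,0,0,0.1],[0,0,0,0,0,-30,0.1],[0,0,0,0,0,-45,0.1],[0,0,0,0,0,-50,0.1],[0,0,0,-40,0,-30,0.1],[0,0,0,-48,0,0,0.1]])

```text
time: 30.75
tool_pos: [430.2, 246.4, 220.6]
eef_rot: [3.141, -0.001, 2.257]
contact_force: [0.9, 0.9, -0.4]
grip_width: 0.448
```

```bash
python3 to.py; python3 - <<'E'
from m import *
a=np.deg2rad(38.6);ex=np.array([np.cos(a),np.sin(a)]);ey=np.array([-ex[1],ex[0]]);c0=np.array([460.3,373.6])
for n in('scene','top'):
    D=cam(n);c=cloud(D).reshape(-1,3);c=c[np.isfinite(c).all(1)]
    if n=='scene': save(D,'pics/end.png',(120,60,380,250),3)
    d=c[:,:2]-c0;U=d@ex;V=d@ey;z=c[:,2]
    q=(abs(V)<90)&(abs(U)<45)&(z>85)&(z<120)
    if q.sum()>50: f=np.polyfit(U[q],z[q],1);print(n,q.sum(),'lid top slope',-f[0],'z',np.polyval(f,[-45,0,45]).round(1))
    q=(abs(V)<40)&(U<-85)&(U>-115)&(z>60)&(z<130);print('bar',q.sum(),np.percentile(z[q],[50,95]) if q.any() else '')
E
```

```text
t 30.75 pos [430.2 246.4 220.6] rot [180.   -0.1 129.3] F [ 0.9  0.9 -0.4] grip 0.448 j [ 0.2  0.2 -0.9  2.   0.2  1.  -0.2]
scene 2159 lid top slope -0.002180055160883122 z [100.5 100.6 100.7]
bar 133 [87.63258807 91.18936426]
top 3857 lid top slope 0.0003288995163752569 z [101.7 101.7 101.7]
bar 239 [89.72824373 92.58983024]
```

View pics/end.png

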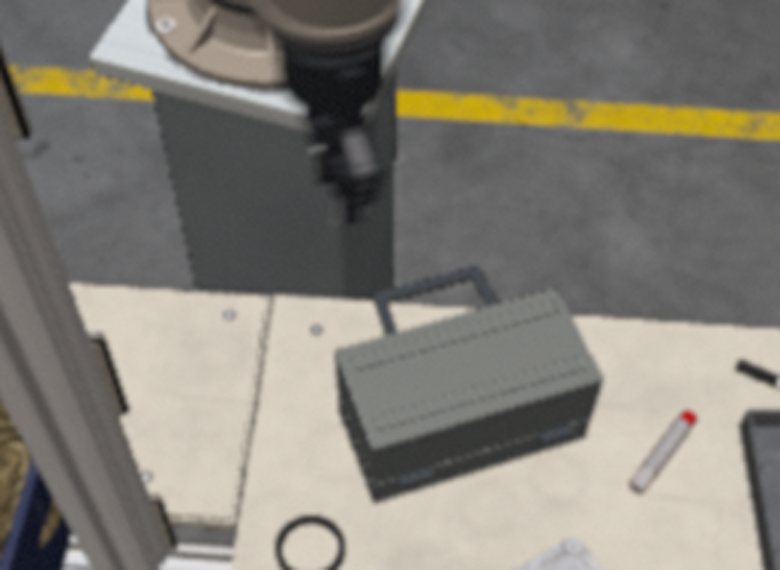

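The lid is level (slope ≈0, top ≈101–102 mm), the arm is clear, and the seal ring, plate and gauge haven't moved. Handing in.

```bash
python3 -c "
from workcell import robot; print(robot.job_done())"
```

```text
the job is handed in; nothing more can be done
None
```

The job is handed in at about 31 s on the robot's clock; no verdict is reported.

**What I did**
- **Lid up:** the lid was already about 10° open. I raised it by the bar and let go, and it stood by itself at about 1.78 rad.
- **Supports:** only two were present. I pushed each fully home, inner tube first. They then went, held by the outer tube, into bay0 and bay2, and I shut the lid.

**Last checks**
- **Lid shut:** the lid top is level, slope within 0.003 rad, at about 101–102 mm.
- **Supports:** just before closing, both caps measured about 91–92 mm (88 mm collapsed plus the 4 mm floor) and sat within about 3 mm of the bay centres. They can't be seen once the lid is shut.
- **Other things on the bench:** the seal ring, cover plate and plug gauge looked unmoved; I judged this by eye only.
- **Arm:** clear of everything.

**What went less well**
- The first press bottomed out at about 97 N on the fingers, under the 120 N wrist limit but more than I meant.
- My first grip on the second support was too high, so I took it again lower.
- The bar slipped in the grip while I was closing the lid and I had to regrip it.

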